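# Get the fuse holder out from behind the bracket parts

### The arm

A 6-joint arm with a two-finger parallel gripper is mounted at the origin on the work surface. World frame = base frame: x ahead of the robot, y to its left, z up, the work surface at z = 0. Lengths are in m, angles in rad, forces in N, time in s.
With the tool pointing down it reaches from about 0.225 to 0.725 m from the base axis. Payload 3.1 kg.
Tool frame: the origin (TCP) lies between the finger pads; the fingertips stand 14 mm ahead of it and the grasp point (between the pads) lies 5 mm behind it; z points along the fingers, x is the direction in which the jaws open and shut, and the axes are right-handed (so a half turn about z gives the same grasp; the last joint's range is limited). The gripper opens to 85 mm and grips with 20 to 120 N. Pads are 22 mm wide; open, the fingers measure 114 mm over their backs; the gripper's body (76 mm by 85 mm) begins 54 mm behind the grasp point. The pads swing forward as they close: fully open they stand 13 mm farther back than shut.
Start: joints at [1.193, 0.048, 0.099, 1.622, 0, 1.443], TCP at [0.13, 0.509, 0.245] pointing down, gripper open.
Joint ranges: [-2.91, 2.91], [-0.99, 1.94], [-1.21, 1.42], [-2.12, 2.29], [-1.49, 1.47], [-3.14, 3.14]. Speed limits (rad/s): [2.79, 2.79, 3.14, 3.14, 3.14, 3.14].

### API

Orientations are given as a unit quaternion [x, y, z, w].
In Python, from plant import arm gives the robot as it stands.
- The arm moves only by the shell command python3 -m crank 'ROWS' [FORCE]. ROWS is JSON, a list of rows, each an object of numbers: "dx", "dy", "dz": the shift along the tool's x, y, z in mm; "ax", "ay", "az": the turn, a rotation vector about the tool's x, y, z in degrees; "jaw": the opening, from 0 (shut) to 1 (fully open). A call has 1 to 8 rows; each row is the pose to reach, as a shift and turn from the pose commanded when the call began, along the tool's axes at that moment; what a row does not reach only later rows make up. A row lasts 1/12 s, in which the tool goes at most 41.7 mm and 7.16 degrees, less where a joint would pass 70% of its speed; a pose out of reach is approached as far as the arm can. A call with a gripper value outside its range is refused whole. The fingers move at their own pace and stop on an object; FORCE is the grip in N (left out, the last holds). Time passes only in rows, so rows that repeat a pose let the fingers close. It gives the time, the measured TCP pose, the force and the opening at its end, in the units of the state.
- arm.get_state(): the state, without advancing time (a new reading comes with each control period).
- arm.capture(name): name is "scene" or "top"; returns a dict with "pixels" (480x640x3 uint8, red, green, blue), "range_z" (480x640 float32, m along the optical axis (not along the pixel's ray), 0 where there is no reading), "K" (3x3 intrinsics, pixels), "dist_coeffs" ([k1, k2, p1, p2, k3] as OpenCV has them; the pictures are not rectified), "rvec" (rotation vector, rad) and "tvec" (3), from world to camera coordinates, as OpenCV has them. Camera axes: x right, y down, z forward; pixel columns grow to the right and rows downward; lengths in m; the calibration is good to about 2 mm. A picture is of the moment at which its call begins.
- arm.sign_off(): hands the job in, once; it reports no verdict.
Trained networks look in a picture, given as the dict that the camera call returned (one of the last four; its "shot" number tells which), for a name from the list of things; names that differ only in an ending like _2 or _b are one class to them, and where a whole thing is asked for, a point or a joint stands for the part that bears it (a point fixed in the world has none). Each returns a list of dicts, best first, with "p" (0 to 1); they miss things now and then, are a little off and sometimes report something else, mostly with a low value. They report only what shows in the picture. A call takes as long as a camera call.
- arm.find_in(picture, target): "centre" ([x, y, z] in m, in the coordinates of the camera as it stood for that picture, good to about 4 mm: the middle of the surface that is visible of it).
- arm.silhouettes(picture, target): "mask" (480x640 bool, what is visible of it).
- arm.spot_point(picture, target): "centre" ([x, y, z] in m, in the coordinates of the camera as it stood for that picture, good to about 4 mm: a listed point, or the origin of a listed thing).
The state is a dict: "clock": time; "joint_pos": joint angles; "qvel": joint speeds; "joint_torque": joint torques, N m; "tcp_pos": TCP position; "tcp_rot": TCP orientation; "contact_force": force on the tool from outside, world axes, zero at the start; "moment": the same for the moment, N m; "gripper_width": finger opening in m.
Only numpy, scipy, OpenCV 4.12 (cv2) and the standard library are available. Lean on these libraries where they do the work, as an engineer would, in place of code of your own. Each camera call takes 0.05 s, during which the arm holds its last target.

### The job

The white fuse holder at the back of the open accessory box is blocked by the chrome knuckle and the black spigot: first stand both of these on the rubber mat, then set the fuse holder down gently (no dropping) inside the outline on the terminal plate, flat and lined up with it. Only then put the knuckle and the spigot back in the box, each upright on the very spot where it stood (turned any way). Topple nothing and do not move the loose gain knob or the tape roll.

Things in the scene. Friction and masses are not known exactly. Their poses are not given: they have to be found in the camera images.
- knuckle: Chrome bracket knuckle standing upright, 105 mm tall, 0.3 kg: flange 42 mm across, 9 mm thick; neck 26 mm across to 58 mm; then a forked flat-sided head, 34 mm along its x by 32 mm along y, 58 to 105 mm up: grip that. Origin: centre of underside, z up. Starts front left or right in the box, its x within 0.15 rad of the box's x. Its end place is its own start position, so note it first.
- spigot: Black anodised round spigot standing upright, 108 mm tall, 0.2 kg: collar 40 mm across and 10 mm high at the foot, then a plain rod 30 mm across to the top, a bright line at mid height. Origin: centre of underside, z up. Starts at the other front place in the box, axes about 70 mm apart. Its end place is its own start position, so note it first.
- fuse_holder: White ceramic block 32 mm (its x) by 40 mm (its y) by 22 mm high, with a fuse barrel with brass ends lying along y on top (total 33 mm), 0.09 kg. Origin: centre of underside, z up. Lies at the back of the box, 38 mm behind the line of knuckle and spigot, 6 mm from the back wall: grip the faces 40 mm apart. Until both are cleared, a gripper has no room above it.
- box: Open wooden accessory box, fixed, outside 110 mm (x) by 166 mm (y) by 48 mm high; walls and floor 8 mm thick (inner floor 8 mm above the desk). Origin: centre of underside. Its front (-x, brass latch plate) faces the robot; the lid is folded back behind the back wall (+x), sloping from the rim to the desk, out to 155 mm from the origin.
- mat: Black rubber mat, fixed, 130 mm (x) by 160 mm (y), 4 mm thick: the side area for the knuckle and the spigot. Origin: centre of the underside, 4 mm below its top face.
- plate: Aluminium terminal plate, fixed, 90 mm (x) by 100 mm (y), 5 mm thick, with a flat black outline at its centre, inside 36 mm (x) by 44 mm (y), for the fuse holder's foot (long side along the plate's y, either way round). Origin: centre of the underside, 5 mm below its top face.
- gain_knob: Bystander, leave alone: loose black gain knob lying on the desk, 42 mm across, 22 mm high. Origin: centre of the underside.
- tape_roll: Bystander, leave alone: loose roll of paper tape lying flat on the desk, 70 mm across, 24 mm high. Origin: centre of the underside.

How it is judged:
On the way, in this order (a step that is already met when the one before it is completed fails the run):
1. the knuckle and the spigot both stand on the mat, the fuse holder still in its place in the box (within 20 mm) (x of knuckle in the frame of mat between -0.065 and 0.065 m and y of knuckle in the frame of mat between -0.08 and 0.08 m and z of knuckle in the frame of mat between 0 and 0.01 m and angle between each of knuckle, spigot's own z axis and vertical below 0.15 rad and x of spigot in the frame of mat between -0.065 and 0.065 m and y of spigot in the frame of mat between -0.08 and 0.08 m and z of spigot in the frame of mat between 0 and 0.01 m and linear speed of each of knuckle, spigot below 0.02 m/s and distance of fuse_holder from where it was at the start of the episode below 0.02 m), for 0.2 s.
2. the fuse holder lies in the outline on the plate while the knuckle and the spigot stand on the mat (x of knuckle in the frame of mat between -0.065 and 0.065 m and y of knuckle in the frame of mat between -0.08 and 0.08 m and z of knuckle in the frame of mat between 0 and 0.01 m and angle between each of knuckle, spigot, fuse_holder's own z axis and vertical below 0.15 rad and x of spigot in the frame of mat between -0.065 and 0.065 m and y of spigot in the frame of mat between -0.08 and 0.08 m and z of spigot in the frame of mat between 0 and 0.01 m and horizontal distance between fuse_holder and plate below 0.012 m and angle between the x axis of fuse_holder and the x axis of plate, either way round below 0.25 rad and z of fuse_holder in the frame of plate between 0.001 and 0.01 m and linear speed of fuse_holder below 0.02 m/s), for 0.2 s.
At the end, for the whole second after the job is handed in: Fuse holder flat on the plate, centre within 12 mm of the plate's centre and lined up within 0.25 rad (either way round); knuckle and spigot upright (within 0.15 rad), each within 15 mm of its own start position; all three released and at rest (distance of each of knuckle, spigot from where it was at the start of the episode below 0.015 m and angle between each of knuckle, spigot, fuse_holder's own z axis and vertical below 0.15 rad and horizontal distance between fuse_holder and plate below 0.012 m and angle between the x axis of fuse_holder and the x axis of plate, either way round below 0.25 rad and z of fuse_holder in the frame of plate between 0.001 and 0.01 m and linear speed of each of knuckle, spigot, fuse_holder below 0.02 m/s); the robot touches nothing.
It fails at once if the gain knob or the tape roll is moved more than 20 mm (distance of any of gain_knob, tape_roll from where it was at the start of the episode above 0.02 m).
It fails at once if the knuckle, the spigot or the fuse holder is toppled (tilted over 0.8 rad) (angle between any of knuckle, spigot, fuse_holder's own z axis and vertical above 0.8 rad).
It fails at once if the fuse holder is dropped (moves faster than 0.6 m/s while not in the fingers) (contact force between the fingers and fuse_holder below 0.05 N and linear speed of fuse_holder above 0.6 m/s).
It also fails if it takes over 141 s, if anything falls off the work surface, if the arm or the gripper's body presses on something with over 40 N, if the wrist force passes 120 N, or if a joint passes its speed limit or range.

## Working session

There is one attempt and no reset: what is moved stays moved. The work goes in short steps, Python scripts to look and compute and a shell command to move; the robot and the scene stay as the last step left them, time stands still between calls to the robot, and variables do not carry over. Pictures are saved under pics/ and viewed, and the job is handed in when it is done.

```bash
ls; mkdir -p pics; cat > h.py <<'E'
import numpy as np,cv2
from plant import arm
from scipy.spatial.transform import Rotation as R
def towc(pic,p):
    Rm=cv2.Rodrigues(np.array(pic["rvec"],float))[0]
    return (np.atleast_2d(p)-np.array(pic["tvec"]).ravel())@Rm
def cloud(pic,mask=None):
    z=pic["range_z"]; m=(z>0) if mask is None else (mask&(z>0))
    v,u=np.nonzero(m)
    n=cv2.undistortPoints(np.stack([u,v],1).astype(np.float64).reshape(-1,1,2),np.array(pic["K"],float),np.array(pic["dist_coeffs"],float)).reshape(-1,2)
    zz=z[v,u]
    return towc(pic,np.c_[n*zz[:,None],zz])
def save(pic,name): cv2.imwrite("pics/"+name,pic["pixels"][:,:,::-1])
E
python3 - <<'E'
from h import *
print(arm.get_state())
for n in ["scene","top"]:
    p=arm.capture(n); save(p,n+"0.png")
    print(n,p["K"],p["tvec"],p["rvec"])
    for t in ["knuckle","spigot","fuse_holder","box","mat","plate","gain_knob","tape_roll"]:
        for f in (arm.find_in,arm.spot_point):
            print(t,f.__name__,[(round(d["p"],2),towc(p,d["centre"])[0].round(4).tolist()) for d in f(p,t)[:2]])
E
```

```text
pics
{'clock': 0.0, 'joint_pos': array([1.19320193e+00, 4.87647362e-02, 9.75724700e-02, 1.62200069e+00,
       1.75378252e-05, 1.44301762e+00]), 'qvel': array([-0.00028833,  0.00068154, -0.00128899,  0.00108916, -0.00051097,
        0.00223886]), 'joint_torque': array([ 8.23020457e-06, -3.38777161e+01,  3.20018113e+01,  2.00873706e-02,
       -6.01443094e-05, -6.90556817e-06]), 'tcp_pos': array([0.12957192, 0.50815522, 0.24409714]), 'tcp_rot': array([ 7.89690955e-01,  6.13503675e-01, -1.03671953e-03,  6.01034442e-04]), 'contact_force': array([0.40089324, 0.07723449, 0.28611174]), 'moment': array([-0.00872057, -0.01667147, -0.02631413]), 'gripper_width': 0.08518630472255788}
scene [[587.14867303   0.         326.71886124]
 [  0.         587.14867303 230.42180652]
 [  0.           0.           1.        ]] [ 0.25585444 -0.30479894  1.29387209] [ 1.40188091  2.29694137 -0.77607414]
knuckle call [(0.81, [0.5024, -0.2497, 0.0771])]
knuckle call [(0.69, [0.4928, -0.257, 0.0032])]
spigot call [(0.76, [0.5113, -0.3175, 0.072])]
spigot call [(0.79, [0.5014, -0.3266, 0.0074])]
fuse_holder call
[... 1112 characters left out ...]
, 0.064, -0.0])]
fuse_holder call [(0.86, [0.5304, -0.2815, 0.0342])]
fuse_holder call [(0.8, [0.5338, -0.2882, 0.0104]), (0.59, [0.5146, -0.2913, -0.0013])]
box call [(0.88, [0.5684, -0.2887, 0.0226])]
box call [(0.62, [0.511, -0.2946, -0.001])]
mat call [(0.81, [0.4591, 0.3307, 0.0025])]
mat call [(0.73, [0.4575, 0.3352, 0.0019]), (0.72, [0.5088, -0.2945, -0.0025])]
plate call [(0.95, [0.5855, 0.0051, 0.0085])]
plate call [(0.92, [0.5898, 0.0068, 0.0032])]
gain_knob call [(0.66, [0.4186, 0.0597, 0.0227])]
gain_knob call [(0.66, [0.4198, 0.0614, 0.0003])]
tape_roll call [(0.58, [0.4029, -0.1094, 0.0215])]
tape_roll call [(0.94, [0.4072, -0.1064, -0.0011]), (0.31, [0.4951, -0.2577, 0.0109])]
```

View pics/scene0.png

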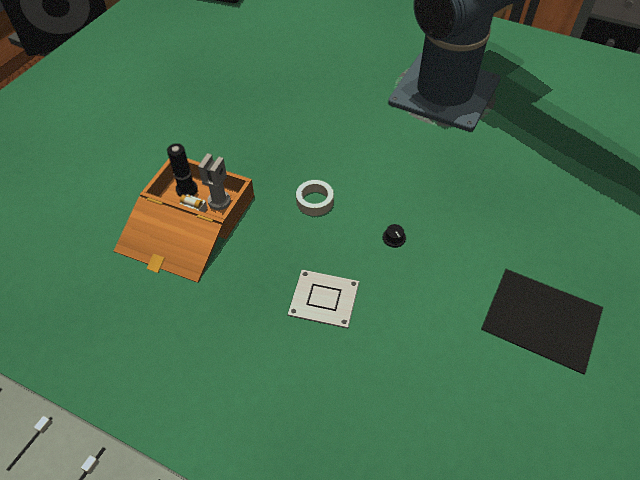

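View pics/top0.png

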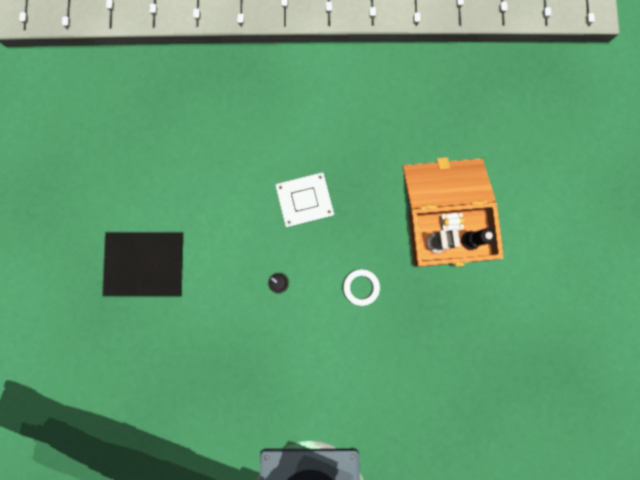

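```bash
python3 - <<'E'
from h import *
p=arm.capture("top"); np.savez("top0.npz",**{k:np.array(v) for k,v in p.items()})
print(p.keys())
def rect(xy):
    r=cv2.minAreaRect(xy.astype(np.float32)*1000); return [np.round(x,1) for x in r]
for t,lo,hi in [("knuckle",.098,.112),("knuckle",.062,.112),("spigot",.1,.115),("fuse_holder",.02,.06),("plate",.001,.01),("mat",.001,.009),("box",.043,.053)]:
    m=arm.silhouettes(p,t)
    if not m: print(t,"none");continue
    c=cloud(p,m[0]["mask"]); c=c[(c[:,2]>lo)&(c[:,2]<hi)]
    if len(c)<5: print(t,len(c));continue
    print(t,len(c),m[0]["p"],"med",np.median(c,0).round(4),"min",c.min(0).round(4),"max",c.max(0).round(4),rect(c[:,:2]))
E
```

```text
dict_keys(['pixels', 'range_z', 'K', 'dist_coeffs', 'rvec', 'tvec', 'shot'])
knuckle 195 0.95 med [ 0.4941 -0.2564  0.106 ] min [ 0.4769 -0.2726  0.0985] max [ 0.5115 -0.2394  0.112 ] [array([ 494.3, -255.9]), array([32.5, 32.4]), np.float64(8.1)]
knuckle 292 0.95 med [ 0.493  -0.2524  0.1033] min [ 0.4767 -0.2726  0.0677] max [ 0.5125 -0.2387  0.112 ] [array([ 495. , -255.7]), array([33.7, 32.8]), np.float64(7.4)]
spigot 0
fuse_holder 330 0.54 med [ 0.5338 -0.2838  0.0321] min [ 0.5187 -0.3056  0.0204] max [ 0.5512 -0.2647  0.0446] [array([ 535.3, -284.9]), array([31.5, 40.1]), np.float64(4.0)]
plate 2085 0.97 med [0.5861 0.006  0.0049] min [ 0.5325 -0.051   0.001 ] max [0.642 0.063 0.01 ] [array([587. ,   6.7]), array([90.6, 99.8]), np.float64(13.7)]
mat 4828 0.71 med [0.4586 0.3345 0.0043] min [0.3958 0.2546 0.001 ] max [0.5238 0.4156 0.009 ] [array([460. , 335.1]), array([160.7, 127.4]), np.float64(89.6)]
box 1494 0.83 med [ 0.5476 -0.2901  0.0471] min [ 0.4498 -0.3763  0.043 ] max [ 0.5843 -0.2039  0.0525] [array([ 519. , -289.8]), array([132.4, 166.1]), np.float64(4.0)]
```

The pictures show the box on the right (top camera ~455,235), with the spigot at (480,238), the knuckle at (445,238) and the white fuse holder behind them at (452,220). The plate is at (305,200), the mat at (143,265), the knob at (278,283) and the tape at (362,288). Next I'll refine the spigot and the yaw angles.

```bash
python3 - <<'E'
from h import *
for n in ("top","scene"):
    p=arm.capture(n); c=cloud(p)
    r=(abs(c[:,0]-.5)<.06)&(abs(c[:,1]+.29)<.09)
    c=c[r]
    h=c[(c[:,2]>.055)]
    s=h[h[:,1]<-.295]; k=h[h[:,1]>-.285]
    for nm,q in (("spig",s),("knuc",k)):
        print(n,nm,len(q),q.min(0).round(4),q.max(0).round(4))
        t=q[q[:,2]>.1]
        if len(t)>4: print("  top",len(t),t.mean(0).round(4),[np.round(x,1) for x in cv2.minAreaRect((t[:,:2]*1000).astype(np.float32))], cv2.minEnclosingCircle((t[:,:2]*1000).astype(np.float32)))
    # spigot slices circle fit r=15mm
    from scipy.optimize import least_squares
    q=s[(s[:,2]<.1)]
    if len(q)>10:
        f=least_squares(lambda a:np.hypot(q[:,0]-a[0],q[:,1]-a[1])-.015,[.495,-.328],loss="soft_l1",f_scale=.002)
        print("  rod fit",len(q),f.x.round(4),np.abs(f.fun).mean())
    for m in arm.silhouettes(p,"spigot")[:2]:
        q=cloud(p,m["mask"]); print("  mask",m["p"],len(q),q.min(0).round(3),q.max(0).round(3))
E
```

```text
top spig 383 [ 0.4845 -0.3414  0.0551] [ 0.5141 -0.3101  0.1205]
  top 250 [ 0.4988 -0.3243  0.1143] [array([ 499.2, -325.6]), array([29. , 28.3]), np.float64(53.1)] ((499.15435791015625, -326.0643005371094), 15.328115463256836)
top knuc 446 [ 0.4767 -0.2739  0.0678] [ 0.5128 -0.2388  0.1159]
  top 331 [ 0.4949 -0.256   0.1096] [array([ 495.1, -256.6]), array([33.9, 32.6]), np.float64(6.5)] ((495.5511474609375, -256.5706787109375), 22.416580200195312)
  rod fit 133 [ 0.4996 -0.3266] 0.0003815007842646687
  mask 0.67 560 [ 0.48  -0.341  0.008] [ 0.518 -0.306  0.12 ]
scene spig 620 [ 0.4849 -0.3409  0.055 ] [ 0.5175 -0.3087  0.12  ]
  top 293 [ 0.504  -0.3226  0.1122] [array([ 501.8, -325.6]), array([30.9, 30.9]), np.float64(73.1)] ((501.46905517578125, -325.44268798828125), 16.996273040771484)
scene knuc 728 [ 0.4774 -0.2741  0.0554] [ 0.5164 -0.2378  0.1158]
  top 351 [ 0.4987 -0.2547  0.1086] [array([ 496.5, -255.9]), array([36.6, 33.8]), np.float64(6.2)] ((497.55517578125, -255.49560546875), 22.343395233154297)
  rod fit 327 [ 0.5005 -0.3259] 0.0008793095235668958
  mask 0.75 996 [ 0.403 -0.404 -0.002] [ 0.535 -0.3    0.12 ]
```

```bash
python3 - <<'E'
from h import *
im=cv2.imread("pics/top0.png")[140:280,390:520]; a=cv2.resize(im,None,fx=4,fy=4)
p=cv2.imread("pics/scene0.png")[130:290,110:260]; b=cv2.resize(p,(525,560))
cv2.imwrite("pics/crop0.png",cv2.resize(np.hstack([a,b]),(780,422)))
E
```

```text
(no output)
```

View pics/crop0.png

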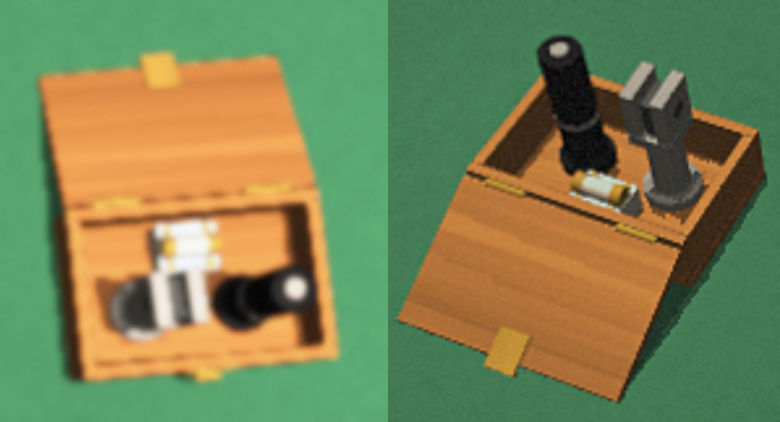

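```bash
cat >> h.py <<'E'
def plan(x,y,z,yaw):
    """shift (mm) and turn (deg) in current tool axes to TCP at xyz, pointing down, jaw axis at yaw deg (mod 180)"""
    s=arm.get_state(); R0=R.from_quat(s["tcp_rot"]); p=np.array(s["tcp_pos"])
    best=None
    for k in (0,180):
        a=np.radians(yaw+k); X=np.array([np.cos(a),np.sin(a),0]);Z=np.array([0,0,-1.]);Y=np.cross(Z,X)
        T=R.from_matrix(np.c_[X,Y,Z]); rv=np.degrees((R0.inv()*T).as_rotvec())
        if best is None or np.linalg.norm(rv)<np.linalg.norm(best): best=rv
    d=R0.inv().apply(np.array([x,y,z])-p)*1000
    print("t %.2f"%s["clock"],"tcp",p.round(4),"q",np.round(s["joint_pos"],2),"w %.4f"%s["gripper_width"],"F",np.round(s["contact_force"],1))
    print("  d",d.round(1),"a",best.round(2))
E
python3 -c "
from h import *
plan(.495,-.2565,.23,6.8)"
```

```text
t 2.30 tcp [0.1298 0.5087 0.2453] q [ 1.19  0.05  0.1   1.62 -0.    1.44] w 0.0854 F [-0.1  0.6  0.3]
  d [-651.2  543.    15.3] a [ 0.   -0.   68.89]
```

```bash
python3 -m crank '[{"dx":-325,"dy":271,"dz":8,"az":34,"jaw":1},{"dx":-651,"dy":543,"dz":15,"az":68.9,"jaw":1},{"dx":-651,"dy":543,"dz":15,"az":68.9,"jaw":1},{"dx":-651,"dy":543,"dz":15,"az":68.9,"jaw":1},{"dx":-651,"dy":543,"dz":15,"az":68.9,"jaw":1},{"dx":-651,"dy":543,"dz":15,"az":68.9,"jaw":1},{"dx":-651,"dy":543,"dz":15,"az":68.9,"jaw":1},{"dx":-651,"dy":543,"dz":15,"az":68.9,"jaw":1}]' 30; python3 -c "
from h import *
plan(.495,-.2565,.23,6.8)"
```

```text
t 2.30 tcp [0.1298 0.5087 0.2453] q [ 1.19  0.05  0.1   1.62 -0.    1.44] w 0.0854 F [-0.1  0.6  0.3]
  d [-651.2  543.    15.3] a [ 0.   -0.   68.89]$[0]: bad value
```

```bash
python3 -m crank '[{"dx":-30,"dy":25,"dz":1,"ax":0,"ay":0,"az":3.5,"jaw":1}]' 30; python3 -m crank '[{"dx":-30,"dy":25,"dz":1,"ax":0,"ay":0,"az":3.5,"jaw":1},{"dx":-300,"dy":250,"dz":10,"ax":0,"ay":0,"az":34,"jaw":1}]'; python3 -m crank --help | head -20
```

```text
clock: 2.38
tcp_pos: [0.1453, 0.4769, 0.2423]
tcp_rot: [0.807, 0.591, -0.001, -0.001]
contact_force: [0.6, -0.0, -0.3]
gripper_width: 0.0849
clock: 2.55
tcp_pos: [0.1769, 0.3978, 0.2416]
tcp_rot: [0.86, 0.511, -0.0, 0.0]
contact_force: [0.3, -0.3, 0.0]
gripper_width: 0.0853invalid input: not JSON, or not a number
```

```bash
python3 -m crank '[{"dx":-540,"dy":450,"dz":12,"ax":0,"ay":0,"az":55,"jaw":1},{"dx":-540,"dy":450,"dz":12,"ax":0,"ay":0,"az":55,"jaw":1},{"dx":-540,"dy":450,"dz":12,"ax":0,"ay":0,"az":55,"jaw":1},{"dx":-540,"dy":450,"dz":12,"ax":0,"ay":0,"az":55,"jaw":1},{"dx":-540,"dy":450,"dz":12,"ax":0,"ay":0,"az":55,"jaw":1},{"dx":-540,"dy":450,"dz":12,"ax":0,"ay":0,"az":55,"jaw":1},{"dx":-540,"dy":450,"dz":12,"ax":0,"ay":0,"az":55,"jaw":1},{"dx":-540,"dy":450,"dz":12,"ax":0,"ay":0,"az":55,"jaw":1}]'; python3 -c "
from h import *
plan(.495,-.2565,.23,6.8)"
```

```text
clock: 3.22
tcp_pos: [0.242, 0.0714, 0.2369]
tcp_rot: [0.998, 0.056, 0.001, 0.0]
contact_force: [2.3, -0.6, -0.4]
gripper_width: 0.0853
t 3.22 tcp [0.242  0.0714 0.2369] q [ 0.02 -0.69 -0.48  1.78 -0.    1.48] w 0.0853 F [ 2.3 -0.6 -0.4]
  d [214.7 354.2   7.5] a [ 0.02 -0.15 -0.37]
```

```bash
python3 -m crank '[{"dx":215,"dy":354,"dz":7,"ax":0,"ay":0,"az":-0.4,"jaw":1},{"dx":215,"dy":354,"dz":7,"ax":0,"ay":0,"az":-0.4,"jaw":1},{"dx":215,"dy":354,"dz":7,"ax":0,"ay":0,"az":-0.4,"jaw":1},{"dx":215,"dy":354,"dz":7,"ax":0,"ay":0,"az":-0.4,"jaw":1},{"dx":215,"dy":354,"dz":7,"ax":0,"ay":0,"az":-0.4,"jaw":1},{"dx":215,"dy":354,"dz":7,"ax":0,"ay":0,"az":-0.4,"jaw":1},{"dx":215,"dy":354,"dz":7,"ax":0,"ay":0,"az":-0.4,"jaw":1},{"dx":215,"dy":354,"dz":7,"ax":0,"ay":0,"az":-0.4,"jaw":1}]' ;  python3 -m crank '[{"dx":18,"dy":30,"dz":0,"ax":0,"ay":0,"az":0,"jaw":1},{"dx":36,"dy":60,"dz":0,"ax":0,"ay":0,"az":0,"jaw":1},{"dx":36,"dy":60,"dz":0,"ax":0,"ay":0,"az":0,"jaw":1},{"dx":36,"dy":60,"dz":0,"ax":0,"ay":0,"az":0,"jaw":1},{"dx":36,"dy":60,"dz":0,"ax":0,"ay":0,"az":0,"jaw":1}]'; python3 -c "
from h import *
plan(.495,-.2565,.085,6.8)"
```

```text
clock: 3.88
tcp_pos: [0.448, -0.1919, 0.2308]
tcp_rot: [0.998, 0.061, 0.0, 0.0]
contact_force: [-0.4, -0.5, 0.5]
gripper_width: 0.0853
clock: 4.3
tcp_pos: [0.4898, -0.2445, 0.2306]
tcp_rot: [0.998, 0.062, -0.001, -0.001]
contact_force: [-0.8, 0.1, 0.7]
gripper_width: 0.0856
t 4.30 tcp [ 0.4898 -0.2445  0.2306] q [-0.59  0.11  0.13  1.6   0.    0.86] w 0.0856 F [-0.8  0.1  0.7]
  d [  3.8  12.7 145.6] a [-0.07  0.06  0.26]
```

```bash
python3 -m crank '[{"dx":3.8,"dy":12.7,"dz":0,"ax":0,"ay":0,"az":0.3,"jaw":1},{"dx":3.8,"dy":12.7,"dz":30,"ax":0,"ay":0,"az":0.3,"jaw":1},{"dx":3.8,"dy":12.7,"dz":60,"ax":0,"ay":0,"az":0.3,"jaw":1},{"dx":3.8,"dy":12.7,"dz":90,"ax":0,"ay":0,"az":0.3,"jaw":1},{"dx":3.8,"dy":12.7,"dz":115,"ax":0,"ay":0,"az":0.3,"jaw":1},{"dx":3.8,"dy":12.7,"dz":135,"ax":0,"ay":0,"az":0.3,"jaw":1},{"dx":3.8,"dy":12.7,"dz":145,"ax":0,"ay":0,"az":0.3,"jaw":1},{"dx":3.8,"dy":12.7,"dz":145,"ax":0,"ay":0,"az":0.3,"jaw":1}]' ; python3 -c "
from h import *
plan(.495,-.2565,.085,6.8)
p=arm.capture('scene');save(p,'s1.png')
p=arm.capture('top');save(p,'t1.png')
a=cv2.imread('pics/s1.png')[60:260,80:320];b=cv2.imread('pics/t1.png')[140:300,370:530]
cv2.imwrite('pics/c1.png',np.hstack([cv2.resize(a,(450,375)),cv2.resize(b,(340,375))]))"
```

```text
clock: 4.97
tcp_pos: [0.4935, -0.2548, 0.084]
tcp_rot: [0.998, 0.06, -0.002, -0.001]
contact_force: [-0.6, 0.1, -0.6]
gripper_width: 0.0853
t 4.97 tcp [ 0.4935 -0.2548  0.084 ] q [-0.6   0.16 -0.11  1.31  0.    0.85] w 0.0853 F [-0.6  0.1 -0.6]
  d [ 1.3  1.9 -1. ] a [-0.17  0.19  0.04]
```

View pics/c1.png

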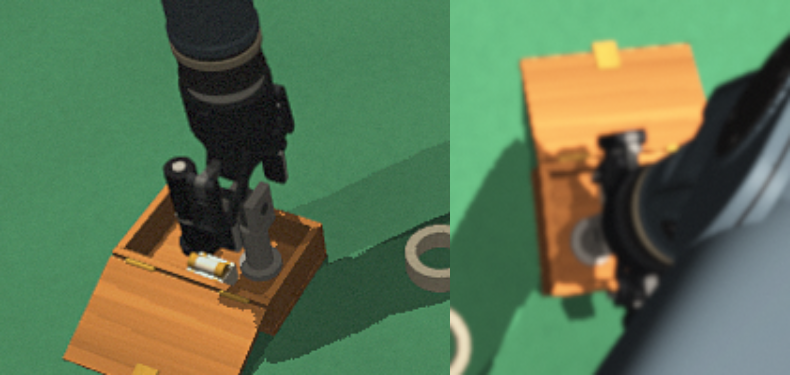

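```bash
python3 -m crank '[{"dx":1.3,"dy":1.8,"dz":-1,"ax":0,"ay":0,"az":0,"jaw":1},{"dx":1.3,"dy":1.8,"dz":-1,"ax":0,"ay":0,"az":0,"jaw":1}]'; python3 -c "
from h import *
plan(.495,-.2565,.085,6.8)
p=arm.capture('scene');c=cloud(p)
c=c[(abs(c[:,2]-.085)<.012)&(abs(c[:,0]-.5)<.09)&(abs(c[:,1]+.26)<.04)]
H,xe,ye=np.histogram2d(c[:,0],c[:,1],bins=[np.arange(.41,.6,.008),np.arange(-.3,-.219,.008)])
print(ye.round(3))
for x,r in zip(xe,H.astype(int)): print(round(x,3),r)
"
```

```text
clock: 5.23
tcp_pos: [0.4987, -0.2597, 0.0897]
tcp_rot: [0.998, 0.059, 0.002, 0.002]
contact_force: [-0.7, -0.3, 0.8]
gripper_width: 0.0855
t 5.23 tcp [ 0.4987 -0.2597  0.0897] q [-0.6   0.16 -0.09  1.32 -0.    0.85] w 0.0855 F [-0.7 -0.3  0.8]
  d [-3.3 -3.7  4.7] a [ 0.19 -0.22 -0.02]
[-0.3   -0.292 -0.284 -0.276 -0.268 -0.26  -0.252 -0.244 -0.236 -0.228
 -0.22 ]
0.41 [0 0 0 0 0 0 0 0 0 0]
0.418 [0 0 0 0 0 0 0 0 0 0]
0.426 [0 0 0 0 0 0 0 0 0 0]
0.434 [0 0 0 0 0 0 0 0 0 0]
0.442 [0 0 0 0 0 2 0 0 0 0]
0.45 [ 0  0  0  9 14 15  0  0  0  0]
0.458 [0 0 0 0 1 0 0 0 0 0]
0.466 [0 0 0 0 0 0 0 0 0 0]
0.474 [0 0 0 0 0 0 3 8 0 0]
0.482 [ 0  0  0  0  0  0  0 27  0  0]
0.49 [ 0  0  0  0  0  0  0 25  0  0]
0.498 [ 0  0  0  0  1  2  0 26  0  0]
0.506 [ 0  0  0  0 37 40 25 41  0  0]
0.514 [ 0  0  0  0 13  1  0  0  0  0]
0.522 [0 0 0 0 0 0 0 0 0 0]
0.53 [0 0 0 0 0 0 0 0 0 0]
0.538 [0 0 0 0 0 0 2 6 0 0]
0.546 [0 0 0 0 0 1 6 1 0 0]
0.554 [0 0 0 0 0 0 0 0 0 0]
0.562 [0 0 0 0 0 0 0 0 0 0]
0.57 [0 0 0 0 0 0 0 0 0 0]
0.578 [0 0 0 0 0 0 0 0 0 0]
0.586 [0 0 0 0 0 0 0 0 0 0]
```

```bash
for i in 1 2 3; do python3 -m crank '[{"dx":0,"dy":0,"dz":0,"ax":0,"ay":0,"az":0,"jaw":1}]' | grep tcp; done; python3 -c "
from h import *
plan(.495,-.2565,.085,6.8)
"
```

```text
tcp_pos: [0.498, -0.2593, 0.0886]
tcp_rot: [0.998, 0.059, 0.001, 0.001]
tcp_pos: [0.4976, -0.259, 0.0878]
tcp_rot: [0.998, 0.059, 0.001, 0.0]
tcp_pos: [0.4973, -0.2589, 0.0874]
tcp_rot: [0.998, 0.059, 0.0, 0.0]
t 5.53 tcp [ 0.4973 -0.2589  0.0874] q [-0.6   0.16 -0.09  1.32  0.    0.85] w 0.0854 F [ 0.5 -0.3 -0.4]
  d [-2.  -2.6  2.4] a [ 0.02 -0.03 -0.03]
```

```bash
python3 -m crank '[{"dx":0,"dy":0,"dz":0,"ax":0,"ay":0,"az":0,"jaw":1},{"dx":0,"dy":0,"dz":0,"ax":0,"ay":0,"az":0,"jaw":1},{"dx":0,"dy":0,"dz":0,"ax":0,"ay":0,"az":0,"jaw":1},{"dx":0,"dy":0,"dz":0,"ax":0,"ay":0,"az":0,"jaw":1},{"dx":0,"dy":0,"dz":0,"ax":0,"ay":0,"az":0,"jaw":1},{"dx":0,"dy":0,"dz":0,"ax":0,"ay":0,"az":0,"jaw":1}]' >/dev/null; python3 -c "
from h import *
plan(.495,-.2565,.085,6.8)
"
```

```text
t 6.03 tcp [ 0.497  -0.2586  0.0869] q [-0.6   0.16 -0.09  1.32 -0.    0.85] w 0.0853 F [-0.1 -0.3 -0.2]
  d [-1.8 -2.3  1.9] a [-0.    0.01 -0.02]
```

```bash
python3 -m crank '[{"dx":-1.8,"dy":-2.2,"dz":2,"ax":0,"ay":0,"az":0,"jaw":1},{"dx":-1.8,"dy":-2.2,"dz":2,"ax":0,"ay":0,"az":0,"jaw":1},{"dx":-1.8,"dy":-2.2,"dz":2,"ax":0,"ay":0,"az":0,"jaw":0.6},{"dx":-1.8,"dy":-2.2,"dz":2,"ax":0,"ay":0,"az":0,"jaw":0.5},{"dx":-1.8,"dy":-2.2,"dz":2,"ax":0,"ay":0,"az":0,"jaw":0.5}]' 40; python3 -c "
from h import *
plan(.495,-.2565,.085,6.8)
"
```

```text
clock: 6.45
tcp_pos: [0.495, -0.2566, 0.0849]
tcp_rot: [0.998, 0.059, 0.0, 0.0]
contact_force: [-0.2, 1.0, -0.1]
gripper_width: 0.0517
t 6.45 tcp [ 0.495  -0.2566  0.0849] q [-0.6   0.16 -0.1   1.31  0.    0.85] w 0.0517 F [-0.2  1.  -0.1]
  d [-0.  -0.1 -0.1] a [ 0.   -0.   -0.02]
```

```bash
python3 -m crank '[{"dx":0,"dy":0,"dz":0,"ax":0,"ay":0,"az":0,"jaw":0.44},{"dx":0,"dy":0,"dz":0,"ax":0,"ay":0,"az":0,"jaw":0.4},{"dx":0,"dy":0,"dz":0,"ax":0,"ay":0,"az":0,"jaw":0.35},{"dx":0,"dy":0,"dz":0,"ax":0,"ay":0,"az":0,"jaw":0.2},{"dx":0,"dy":0,"dz":0,"ax":0,"ay":0,"az":0,"jaw":0.2},{"dx":0,"dy":0,"dz":0,"ax":0,"ay":0,"az":0,"jaw":0.2},{"dx":0,"dy":0,"dz":0,"ax":0,"ay":0,"az":0,"jaw":0.2}]' 40; python3 -c "
from h import *
plan(.495,-.2565,.085,6.8)
"
```

```text
clock: 7.03
tcp_pos: [0.4954, -0.2567, 0.0852]
tcp_rot: [0.998, 0.059, 0.0, 0.0]
contact_force: [1.7, 0.4, 0.0]
gripper_width: 0.0332
t 7.03 tcp [ 0.4954 -0.2567  0.0852] q [-0.6   0.16 -0.1   1.31  0.    0.85] w 0.0332 F [1.7 0.4 0. ]
  d [-0.3 -0.2  0.2] a [ 0.01 -0.05 -0.02]
```

```bash
python3 -m crank '[{"dx":0,"dy":0,"dz":-5,"ax":0,"ay":0,"az":0,"jaw":0.2},{"dx":0,"dy":0,"dz":-20,"ax":0,"ay":0,"az":0,"jaw":0.2},{"dx":0,"dy":0,"dz":-42,"ax":0,"ay":0,"az":0,"jaw":0.2},{"dx":0,"dy":0,"dz":-66,"ax":0,"ay":0,"az":0,"jaw":0.2},{"dx":0,"dy":0,"dz":-90,"ax":0,"ay":0,"az":0,"jaw":0.2},{"dx":0,"dy":0,"dz":-112,"ax":0,"ay":0,"az":0,"jaw":0.2},{"dx":0,"dy":0,"dz":-128,"ax":0,"ay":0,"az":0,"jaw":0.2},{"dx":0,"dy":0,"dz":-140,"ax":0,"ay":0,"az":0,"jaw":0.2}]'; python3 -c "
from h import *
plan(.46,.295,.225,0)
"
```

```text
clock: 7.7
tcp_pos: [0.4947, -0.2569, 0.2265]
tcp_rot: [0.998, 0.059, -0.0, 0.0]
contact_force: [0.2, 0.2, -2.5]
gripper_width: 0.0333
t 7.70 tcp [ 0.4947 -0.2569  0.2265] q [-0.6   0.13  0.15  1.59 -0.    0.85] w 0.0333 F [ 0.2  0.2 -2.5]
  d [  30.5 -552.1    1. ] a [0.05 0.   6.76]
```

```bash
python3 -m crank '[{"dx":0.5,"dy":-10,"dz":0,"ax":0,"ay":0,"az":0,"jaw":0.2},{"dx":2,"dy":-30,"dz":0,"ax":0,"ay":0,"az":0,"jaw":0.2},{"dx":3,"dy":-60,"dz":0,"ax":0,"ay":0,"az":0,"jaw":0.2},{"dx":5,"dy":-90,"dz":0,"ax":0,"ay":0,"az":0,"jaw":0.2},{"dx":7,"dy":-120,"dz":0,"ax":0,"ay":0,"az":0,"jaw":0.2},{"dx":8,"dy":-150,"dz":0,"ax":0,"ay":0,"az":0,"jaw":0.2},{"dx":10,"dy":-180,"dz":0,"ax":0,"ay":0,"az":0,"jaw":0.2},{"dx":12,"dy":-210,"dz":0,"ax":0,"ay":0,"az":0,"jaw":0.2}]'|grep tcp_pos
python3 -m crank '[{"dx":1.7,"dy":-30,"dz":0,"ax":0,"ay":0,"az":0,"jaw":0.2},{"dx":3,"dy":-60,"dz":0,"ax":0,"ay":0,"az":0,"jaw":0.2},{"dx":5,"dy":-90,"dz":0,"ax":0,"ay":0,"az":0,"jaw":0.2},{"dx":7,"dy":-120,"dz":0,"ax":0,"ay":0,"az":0,"jaw":0.2},{"dx":8,"dy":-150,"dz":0,"ax":0,"ay":0,"az":0,"jaw":0.2},{"dx":10,"dy":-180,"dz":0,"ax":0,"ay":0,"az":0,"jaw":0.2},{"dx":12,"dy":-210,"dz":0,"ax":0,"ay":0,"az":0,"jaw":0.2},{"dx":13.5,"dy":-240,"dz":0,"ax":0,"ay":0,"az":0,"jaw":0.2}]'|grep tcp_pos
python3 -m crank '[{"dx":1.7,"dy":-30,"dz":0,"ax":0,"ay":0,"az":0,"jaw":0.2},{"dx":3,"dy":-55,"dz":0,"ax":0,"ay":0,"az":0,"jaw":0.2},{"dx":4,"dy":-75,"dz":0,"ax":0,"ay":0,"az":0,"jaw":0.2},{"dx":5,"dy":-90,"dz":0,"ax":0,"ay":0,"az":0,"jaw":0.2},{"dx":5,"dy":-102,"dz":0,"ax":0,"ay":0,"az":0,"jaw":0.2},{"dx":5,"dy":-102,"dz":0,"ax":0,"ay":0,"az":0,"jaw":0.2},{"dx":5,"dy":-102,"dz":0,"ax":0,"ay":0,"az":0,"jaw":0.2},{"dx":5,"dy":-102,"dz":0,"ax":0,"ay":0,"az":0,"jaw":0.2}]'
python3 -c "
from h import *
plan(.46,.295,.082,6.8)
"
```

```text
tcp_pos: [0.4803, -0.0446, 0.2231]
tcp_pos: [0.4653, 0.1947, 0.2231]
clock: 9.7
tcp_pos: [0.4597, 0.2943, 0.2243]
tcp_rot: [0.998, 0.059, -0.001, 0.001]
contact_force: [0.5, 0.3, -3.1]
gripper_width: 0.0336
t 9.70 tcp [0.4597 0.2943 0.2243] q [ 0.45  0.1   0.11  1.58 -0.    1.9 ] w 0.0336 F [ 0.5  0.3 -3.1]
  d [  0.5  -0.8 142.3] a [ 0.07  0.08 -0.05]
```

```bash
python3 -m crank '[{"dx":0,"dy":0,"dz":15,"ax":0,"ay":0,"az":0,"jaw":0.2},{"dx":0,"dy":0,"dz":40,"ax":0,"ay":0,"az":0,"jaw":0.2},{"dx":0,"dy":0,"dz":70,"ax":0,"ay":0,"az":0,"jaw":0.2},{"dx":0,"dy":0,"dz":95,"ax":0,"ay":0,"az":0,"jaw":0.2},{"dx":0,"dy":0,"dz":115,"ax":0,"ay":0,"az":0,"jaw":0.2},{"dx":0,"dy":0,"dz":127,"ax":0,"ay":0,"az":0,"jaw":0.2},{"dx":0,"dy":0,"dz":133,"ax":0,"ay":0,"az":0,"jaw":0.2},{"dx":0,"dy":0,"dz":133,"ax":0,"ay":0,"az":0,"jaw":0.2}]'
python3 -m crank '[{"dx":0,"dy":0,"dz":0,"ax":0,"ay":0,"az":0,"jaw":0.2},{"dx":0,"dy":0,"dz":0,"ax":0,"ay":0,"az":0,"jaw":0.2},{"dx":0,"dy":0,"dz":0,"ax":0,"ay":0,"az":0,"jaw":0.2},{"dx":0,"dy":0,"dz":0,"ax":0,"ay":0,"az":0,"jaw":0.2},{"dx":0,"dy":0,"dz":0,"ax":0,"ay":0,"az":0,"jaw":0.2},{"dx":0,"dy":0,"dz":0,"ax":0,"ay":0,"az":0,"jaw":0.2}]'
python3 -c "
from h import *
plan(.46,.295,.0812,6.8)
"
```

```text
clock: 10.37
tcp_pos: [0.4594, 0.294, 0.0906]
tcp_rot: [0.998, 0.059, -0.001, 0.001]
contact_force: [-0.1, -0.5, -2.6]
gripper_width: 0.0336
clock: 10.87
tcp_pos: [0.4605, 0.2953, 0.0926]
tcp_rot: [0.998, 0.059, 0.0, -0.0]
contact_force: [-0.6, 0.6, -2.9]
gripper_width: 0.0334
t 10.87 tcp [0.4605 0.2953 0.0926] q [ 0.45  0.13 -0.12  1.32  0.    1.9 ] w 0.0334 F [-0.6  0.6 -2.9]
  d [-0.5  0.3 11.4] a [-0.02 -0.05 -0.02]
```

```bash
python3 -m crank '[{"dx":0,"dy":0,"dz":4,"ax":0,"ay":0,"az":0,"jaw":0.2},{"dx":0,"dy":0,"dz":7,"ax":0,"ay":0,"az":0,"jaw":0.2},{"dx":0,"dy":0,"dz":9,"ax":0,"ay":0,"az":0,"jaw":0.2},{"dx":0,"dy":0,"dz":10.5,"ax":0,"ay":0,"az":0,"jaw":0.2},{"dx":0,"dy":0,"dz":11.4,"ax":0,"ay":0,"az":0,"jaw":0.2},{"dx":0,"dy":0,"dz":11.4,"ax":0,"ay":0,"az":0,"jaw":0.2},{"dx":0,"dy":0,"dz":11.4,"ax":0,"ay":0,"az":0,"jaw":0.2},{"dx":0,"dy":0,"dz":11.4,"ax":0,"ay":0,"az":0,"jaw":0.2}]'
python3 -c "
from h import *
plan(.46,.295,.0812,6.8)
p=arm.capture('scene')
for m in arm.silhouettes(p,'knuckle')[:1]:
  c=cloud(p,m['mask']);c=c[(abs(c[:,0]-.46)<.06)&(abs(c[:,1]-.295)<.06)];print(len(c),np.percentile(c[:,2],[1,5,50,95,99]))
"
```

```text
clock: 11.53
tcp_pos: [0.4598, 0.295, 0.0811]
tcp_rot: [0.998, 0.059, -0.0, 0.0]
contact_force: [-3.2, -1.2, 4.1]
gripper_width: 0.0338
t 11.53 tcp [0.4598 0.295  0.0811] q [ 0.45  0.13 -0.14  1.3   0.    1.9 ] w 0.0338 F [-3.2 -1.2  4.1]
  d [ 0.2 -0.  -0.1] a [ 0.01  0.03 -0.02]
662 [0.00564703 0.00939065 0.02321018 0.10711108 0.1101096 ]
```

```bash
python3 -m crank '[{"dx":0,"dy":0,"dz":0,"ax":0,"ay":0,"az":0,"jaw":0.45},{"dx":0,"dy":0,"dz":0,"ax":0,"ay":0,"az":0,"jaw":0.5},{"dx":0,"dy":0,"dz":0,"ax":0,"ay":0,"az":0,"jaw":0.8},{"dx":0,"dy":0,"dz":0,"ax":0,"ay":0,"az":0,"jaw":1},{"dx":0,"dy":0,"dz":0,"ax":0,"ay":0,"az":0,"jaw":1},{"dx":0,"dy":0,"dz":0,"ax":0,"ay":0,"az":0,"jaw":1},{"dx":0,"dy":0,"dz":-20,"ax":0,"ay":0,"az":0,"jaw":1},{"dx":0,"dy":0,"dz":-50,"ax":0,"ay":0,"az":0,"jaw":1}]'
python3 -m crank '[{"dx":0,"dy":0,"dz":-40,"ax":0,"ay":0,"az":0,"jaw":1},{"dx":0,"dy":0,"dz":-80,"ax":0,"ay":0,"az":0,"jaw":1},{"dx":0,"dy":0,"dz":-95,"ax":0,"ay":0,"az":0,"jaw":1},{"dx":0,"dy":0,"dz":-95,"ax":0,"ay":0,"az":0,"jaw":1}]'
python3 -c "
from h import *
plan(.4998,-.3263,.226,4)
p=arm.capture('scene');save(p,'s2.png')
for m in arm.silhouettes(p,'knuckle')[:1]:
  c=cloud(p,m['mask']);print(m['p'],len(c),np.percentile(c,[1,50,99],axis=0).round(3))
cv2.imwrite('pics/c2.png',p['pixels'][200:440,400:640,::-1])
"
```

```text
clock: 12.3
tcp_pos: [0.4575, 0.2938, 0.1269]
tcp_rot: [0.998, 0.059, -0.004, 0.002]
contact_force: [-0.8, 0.5, 0.6]
gripper_width: 0.0853
clock: 12.63
tcp_pos: [0.463, 0.2964, 0.2321]
tcp_rot: [0.998, 0.059, 0.005, -0.002]
contact_force: [0.9, 0.3, -0.2]
gripper_width: 0.0855
t 12.63 tcp [0.463  0.2964 0.2321] q [ 0.45  0.1   0.13  1.59 -0.    1.9 ] w 0.0855 F [ 0.9  0.3 -0.2]
  d [-36.9 622.7   3.4] a [-0.23 -0.62  2.77]
0.83 1402 [[0.371 0.275 0.   ]
 [0.472 0.294 0.073]
 [0.482 0.313 0.111]]
```

View pics/c2.png

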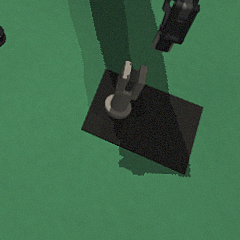

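The knuckle stands upright on the mat (crop 122,90). Next is the spigot.

```bash
python3 -m crank '[{"dx":-1.5,"dy":25,"dz":2,"ax":0,"ay":0,"az":0,"jaw":1},{"dx":-4,"dy":65,"dz":3,"ax":0,"ay":0,"az":0,"jaw":1},{"dx":-6,"dy":105,"dz":3,"ax":0,"ay":0,"az":0,"jaw":1},{"dx":-8.5,"dy":145,"dz":3,"ax":0,"ay":0,"az":0,"jaw":1},{"dx":-11,"dy":185,"dz":3,"ax":0,"ay":0,"az":0,"jaw":1},{"dx":-13,"dy":225,"dz":3,"ax":0,"ay":0,"az":0,"jaw":1},{"dx":-16,"dy":265,"dz":3,"ax":0,"ay":0,"az":0,"jaw":1},{"dx":-18,"dy":305,"dz":3,"ax":0,"ay":0,"az":0,"jaw":1}]'|grep tcp_pos
python3 -m crank '[{"dx":-2,"dy":40,"dz":0,"ax":0,"ay":0,"az":1,"jaw":1},{"dx":-4,"dy":80,"dz":0,"ax":0,"ay":0,"az":2.8,"jaw":1},{"dx":-7,"dy":120,"dz":0,"ax":0,"ay":0,"az":2.8,"jaw":1},{"dx":-9,"dy":160,"dz":0,"ax":0,"ay":0,"az":2.8,"jaw":1},{"dx":-12,"dy":200,"dz":0,"ax":0,"ay":0,"az":2.8,"jaw":1},{"dx":-14,"dy":240,"dz":0,"ax":0,"ay":0,"az":2.8,"jaw":1},{"dx":-16,"dy":275,"dz":0,"ax":0,"ay":0,"az":2.8,"jaw":1},{"dx":-18,"dy":300,"dz":0,"ax":0,"ay":0,"az":2.8,"jaw":1}]'|grep tcp_pos
python3 -m crank '[{"dx":-1,"dy":17,"dz":0,"ax":0,"ay":0,"az":0,"jaw":1},{"dx":-1,"dy":17,"dz":0,"ax":0,"ay":0,"az":0,"jaw":1},{"dx":-1,"dy":17,"dz":0,"ax":0,"ay":0,"az":0,"jaw":1},{"dx":-1,"dy":17,"dz":0,"ax":0,"ay":0,"az":0,"jaw":1},{"dx":-1,"dy":17,"dz":0,"ax":0,"ay":0,"az":0,"jaw":1},{"dx":-1,"dy":17,"dz":0,"ax":0,"ay":0,"az":0,"jaw":1},{"dx":-1,"dy":17,"dz":0,"ax":0,"ay":0,"az":0,"jaw":1}]'|grep tcp_pos
python3 -c "
from h import *
plan(.4998,-.3263,.085,4)"
```

```text
tcp_pos: [0.4766, -0.0115, 0.2199]
tcp_pos: [0.4944, -0.3126, 0.219]
tcp_pos: [0.4962, -0.3259, 0.2227]
t 14.65 tcp [ 0.4962 -0.3259  0.2227] q [-0.69  0.22  0.25  1.6   0.    0.81] w 0.0853 F [0.6 0.4 0.2]
  d [  3.5   0.6 137.7] a [ 0.   -0.01  0.06]
```

```bash
python3 -m crank '[{"dx":3.5,"dy":0.6,"dz":10,"ax":0,"ay":0,"az":0,"jaw":1},{"dx":3.5,"dy":0.6,"dz":35,"ax":0,"ay":0,"az":0,"jaw":1},{"dx":3.5,"dy":0.6,"dz":65,"ax":0,"ay":0,"az":0,"jaw":1},{"dx":3.5,"dy":0.6,"dz":90,"ax":0,"ay":0,"az":0,"jaw":1},{"dx":3.5,"dy":0.6,"dz":112,"ax":0,"ay":0,"az":0,"jaw":1},{"dx":3.5,"dy":0.6,"dz":127,"ax":0,"ay":0,"az":0,"jaw":1},{"dx":3.5,"dy":0.6,"dz":135,"ax":0,"ay":0,"az":0,"jaw":1},{"dx":3.5,"dy":0.6,"dz":138,"ax":0,"ay":0,"az":0,"jaw":1}]'|grep tcp_pos
python3 -m crank '[{"dx":0,"dy":0,"dz":0,"ax":0,"ay":0,"az":0,"jaw":0.8},{"dx":0,"dy":0,"dz":0,"ax":0,"ay":0,"az":0,"jaw":0.6},{"dx":0,"dy":0,"dz":0,"ax":0,"ay":0,"az":0,"jaw":0.6},{"dx":0,"dy":0,"dz":0,"ax":0,"ay":0,"az":0,"jaw":0.6},{"dx":0,"dy":0,"dz":0,"ax":0,"ay":0,"az":0,"jaw":0.6},{"dx":0,"dy":0,"dz":0,"ax":0,"ay":0,"az":0,"jaw":0.6},{"dx":0,"dy":0,"dz":0,"ax":0,"ay":0,"az":0,"jaw":0.6},{"dx":0,"dy":0,"dz":0,"ax":0,"ay":0,"az":0,"jaw":0.6}]'|grep tcp_pos
python3 -c "
from h import *
plan(.4998,-.3263,.085,4)
p=arm.capture('scene');save(p,'s3.png');cv2.imwrite('pics/c3.png',cv2.resize(p['pixels'][60:260,80:320,::-1],(720,600)))
"
```

```text
tcp_pos: [0.4985, -0.326, 0.082]
tcp_pos: [0.4996, -0.3274, 0.0847]
t 15.98 tcp [ 0.4996 -0.3274  0.0847] q [-0.69  0.26  0.01  1.33  0.    0.81] w 0.0511 F [-1.  -0.3 -0.2]
  d [ 0.3 -1.1 -0.3] a [ 0.01 -0.01 -0.03]
```

View pics/c3.png

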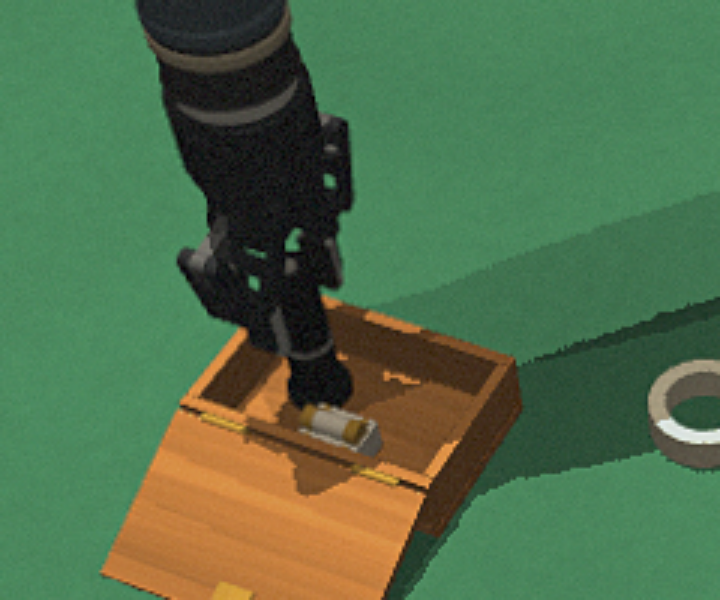

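The jaws straddle the rod at about (285,310) in the crop, and the fuse holder at (340,425) hasn't moved. I'll close and lift.

```bash
python3 -m crank '[{"dx":0.2,"dy":-1.1,"dz":0,"ax":0,"ay":0,"az":0,"jaw":0.5},{"dx":0.2,"dy":-1.1,"dz":0,"ax":0,"ay":0,"az":0,"jaw":0.4},{"dx":0.2,"dy":-1.1,"dz":0,"ax":0,"ay":0,"az":0,"jaw":0.35},{"dx":0.2,"dy":-1.1,"dz":0,"ax":0,"ay":0,"az":0,"jaw":0.15},{"dx":0.2,"dy":-1.1,"dz":0,"ax":0,"ay":0,"az":0,"jaw":0.15},{"dx":0.2,"dy":-1.1,"dz":0,"ax":0,"ay":0,"az":0,"jaw":0.15},{"dx":0.2,"dy":-1.1,"dz":0,"ax":0,"ay":0,"az":0,"jaw":0.15},{"dx":0.2,"dy":-1.1,"dz":0,"ax":0,"ay":0,"az":0,"jaw":0.15}]'
python3 -m crank '[{"dx":0,"dy":0,"dz":-5,"ax":0,"ay":0,"az":0,"jaw":0.15},{"dx":0,"dy":0,"dz":-20,"ax":0,"ay":0,"az":0,"jaw":0.15},{"dx":0,"dy":0,"dz":-42,"ax":0,"ay":0,"az":0,"jaw":0.15},{"dx":0,"dy":0,"dz":-66,"ax":0,"ay":0,"az":0,"jaw":0.15},{"dx":0,"dy":0,"dz":-90,"ax":0,"ay":0,"az":0,"jaw":0.15},{"dx":0,"dy":0,"dz":-112,"ax":0,"ay":0,"az":0,"jaw":0.15},{"dx":0,"dy":0,"dz":-128,"ax":0,"ay":0,"az":0,"jaw":0.15},{"dx":0,"dy":0,"dz":-138,"ax":0,"ay":0,"az":0,"jaw":0.15}]'
python3 -c "
from h import *
plan(.46,.375,.225,4)
"
```

```text
clock: 16.7
tcp_pos: [0.4998, -0.3262, 0.0846]
tcp_rot: [0.999, 0.035, 0.0, -0.0]
contact_force: [2.2, 0.3, -0.1]
gripper_width: 0.0295
clock: 17.37
tcp_pos: [0.4999, -0.3267, 0.2251]
tcp_rot: [0.999, 0.035, 0.001, 0.001]
contact_force: [0.2, -0.1, -2.1]
gripper_width: 0.0291
t 17.37 tcp [ 0.4999 -0.3267  0.2251] q [-0.69  0.23  0.26  1.6  -0.    0.81] w 0.0291 F [ 0.2 -0.1 -2.1]
  d [   8.8 -702.8   -1.4] a [ 0.12 -0.08 -0.03]
```

```bash
python3 -m crank '[{"dx":0,"dy":-10,"dz":-4,"ax":0,"ay":0,"az":0,"jaw":0.15},{"dx":0.4,"dy":-30,"dz":-10,"ax":0,"ay":0,"az":0,"jaw":0.15},{"dx":0.8,"dy":-62,"dz":-15,"ax":0,"ay":0,"az":0,"jaw":0.15},{"dx":1.2,"dy":-96,"dz":-15,"ax":0,"ay":0,"az":0,"jaw":0.15},{"dx":1.6,"dy":-130,"dz":-15,"ax":0,"ay":0,"az":0,"jaw":0.15},{"dx":2,"dy":-164,"dz":-15,"ax":0,"ay":0,"az":0,"jaw":0.15},{"dx":2.5,"dy":-198,"dz":-15,"ax":0,"ay":0,"az":0,"jaw":0.15},{"dx":2.9,"dy":-232,"dz":-15,"ax":0,"ay":0,"az":0,"jaw":0.15}]'|grep tcp_pos
python3 -m crank '[{"dx":0.4,"dy":-34,"dz":0,"ax":0,"ay":0,"az":0,"jaw":0.15},{"dx":0.8,"dy":-68,"dz":0,"ax":0,"ay":0,"az":0,"jaw":0.15},{"dx":1.2,"dy":-102,"dz":0,"ax":0,"ay":0,"az":0,"jaw":0.15},{"dx":1.6,"dy":-136,"dz":0,"ax":0,"ay":0,"az":0,"jaw":0.15},{"dx":2,"dy":-170,"dz":0,"ax":0,"ay":0,"az":0,"jaw":0.15},{"dx":2.5,"dy":-204,"dz":0,"ax":0,"ay":0,"az":0,"jaw":0.15},{"dx":2.9,"dy":-238,"dz":0,"ax":0,"ay":0,"az":0,"jaw":0.15},{"dx":3.3,"dy":-272,"dz":0,"ax":0,"ay":0,"az":0,"jaw":0.15}]'|grep tcp_pos
python3 -m crank '[{"dx":0.4,"dy":-34,"dz":0,"ax":0,"ay":0,"az":0,"jaw":0.15},{"dx":0.8,"dy":-68,"dz":0,"ax":0,"ay":0,"az":0,"jaw":0.15},{"dx":1.2,"dy":-102,"dz":0,"ax":0,"ay":0,"az":0,"jaw":0.15},{"dx":1.6,"dy":-134,"dz":0,"ax":0,"ay":0,"az":0,"jaw":0.15},{"dx":2,"dy":-160,"dz":0,"ax":0,"ay":0,"az":0,"jaw":0.15},{"dx":2.4,"dy":-180,"dz":0,"ax":0,"ay":0,"az":0,"jaw":0.15},{"dx":2.4,"dy":-193,"dz":0,"ax":0,"ay":0,"az":0,"jaw":0.15},{"dx":2.4,"dy":-199,"dz":0,"ax":0,"ay":0,"az":0,"jaw":0.15}]'|grep tcp_pos
python3 -m crank '[{"dx":0,"dy":0,"dz":0,"ax":0,"ay":0,"az":0,"jaw":0.15},{"dx":0,"dy":0,"dz":0,"ax":0,"ay":0,"az":0,"jaw":0.15},{"dx":0,"dy":0,"dz":0,"ax":0,"ay":0,"az":0,"jaw":0.15},{"dx":0,"dy":0,"dz":0,"ax":0,"ay":0,"az":0,"jaw":0.15},{"dx":0,"dy":0,"dz":0,"ax":0,"ay":0,"az":0,"jaw":0.15}]'|grep tcp_pos
python3 -c "
from h import *
plan(.46,.375,.0806,4)
"
```

```text
tcp_pos: [0.4849, -0.0922, 0.2359]
tcp_pos: [0.469, 0.1788, 0.236]
tcp_pos: [0.458, 0.3771, 0.2358]
tcp_pos: [0.4599, 0.3747, 0.2378]
t 19.78 tcp [0.4599 0.3747 0.2378] q [ 0.57  0.23  0.28  1.63 -0.    2.07] w 0.0293 F [-0.1 -0.2 -1.3]
  d [ 1.000e-01 -4.000e-01  1.572e+02] a [ 0.01 -0.02 -0.12]
```

```bash
python3 -m crank '[{"dx":0,"dy":0,"dz":10,"ax":0,"ay":0,"az":0,"jaw":0.15},{"dx":0,"dy":0,"dz":35,"ax":0,"ay":0,"az":0,"jaw":0.15},{"dx":0,"dy":0,"dz":65,"ax":0,"ay":0,"az":0,"jaw":0.15},{"dx":0,"dy":0,"dz":95,"ax":0,"ay":0,"az":0,"jaw":0.15},{"dx":0,"dy":0,"dz":120,"ax":0,"ay":0,"az":0,"jaw":0.15},{"dx":0,"dy":0,"dz":138,"ax":0,"ay":0,"az":0,"jaw":0.15},{"dx":0,"dy":0,"dz":146,"ax":0,"ay":0,"az":0,"jaw":0.15},{"dx":0,"dy":0,"dz":148,"ax":0,"ay":0,"az":0,"jaw":0.15}]'|grep tcp_pos
python3 -m crank '[{"dx":0,"dy":0,"dz":0,"ax":0,"ay":0,"az":0,"jaw":0.15},{"dx":0,"dy":0,"dz":0,"ax":0,"ay":0,"az":0,"jaw":0.15},{"dx":0,"dy":0,"dz":0,"ax":0,"ay":0,"az":0,"jaw":0.15},{"dx":0,"dy":0,"dz":0,"ax":0,"ay":0,"az":0,"jaw":0.15},{"dx":0,"dy":0,"dz":2,"ax":0,"ay":0,"az":0,"jaw":0.15},{"dx":0,"dy":0,"dz":4,"ax":0,"ay":0,"az":0,"jaw":0.15},{"dx":0,"dy":0,"dz":5,"ax":0,"ay":0,"az":0,"jaw":0.15},{"dx":0,"dy":0,"dz":5,"ax":0,"ay":0,"az":0,"jaw":0.15}]'
python3 -c "
from h import *
plan(.46,.375,.0806,4)
"
```

```text
tcp_pos: [0.4578, 0.3742, 0.0864]
clock: 21.12
tcp_pos: [0.4592, 0.3755, 0.0841]
tcp_rot: [0.999, 0.035, -0.0, 0.0]
contact_force: [0.4, -0.0, -1.3]
gripper_width: 0.0291
t 21.12 tcp [0.4592 0.3755 0.0841] q [ 0.57  0.25  0.    1.32 -0.    2.07] w 0.0291 F [ 0.4 -0.  -1.3]
  d [0.8 0.6 3.5] a [ 0.02  0.04 -0.02]
```

```bash
python3 -m crank '[{"dx":0,"dy":0,"dz":1.5,"ax":0,"ay":0,"az":0,"jaw":0.15},{"dx":0,"dy":0,"dz":2.5,"ax":0,"ay":0,"az":0,"jaw":0.15},{"dx":0,"dy":0,"dz":3.5,"ax":0,"ay":0,"az":0,"jaw":0.15},{"dx":0,"dy":0,"dz":4,"ax":0,"ay":0,"az":0,"jaw":0.15},{"dx":0,"dy":0,"dz":4,"ax":0,"ay":0,"az":0,"jaw":0.15},{"dx":0,"dy":0,"dz":4,"ax":0,"ay":0,"az":0,"jaw":0.15},{"dx":0,"dy":0,"dz":4,"ax":0,"ay":0,"az":0,"jaw":0.15}]'
```

```text
clock: 21.7
tcp_pos: [0.4595, 0.3757, 0.0806]
tcp_rot: [0.999, 0.035, -0.0, -0.0]
contact_force: [-0.5, -0.1, -1.0]
gripper_width: 0.029
```

```bash
python3 -m crank '[{"dx":0,"dy":0,"dz":0.5,"ax":0,"ay":0,"az":0,"jaw":0.15},{"dx":0,"dy":0,"dz":1,"ax":0,"ay":0,"az":0,"jaw":0.15},{"dx":0,"dy":0,"dz":1,"ax":0,"ay":0,"az":0,"jaw":0.15},{"dx":0,"dy":0,"dz":1,"ax":0,"ay":0,"az":0,"jaw":0.15}]'
```

```text
clock: 22.03
tcp_pos: [0.4595, 0.3758, 0.0805]
tcp_rot: [0.999, 0.035, 0.0, -0.0]
contact_force: [-2.4, -1.5, 5.2]
gripper_width: 0.0293
```

Contact is made. I'll release and rise.

```bash
python3 -m crank '[{"dx":0,"dy":0,"dz":0,"ax":0,"ay":0,"az":0,"jaw":0.4},{"dx":0,"dy":0,"dz":0,"ax":0,"ay":0,"az":0,"jaw":0.45},{"dx":0,"dy":0,"dz":0,"ax":0,"ay":0,"az":0,"jaw":0.8},{"dx":0,"dy":0,"dz":0,"ax":0,"ay":0,"az":0,"jaw":1},{"dx":0,"dy":0,"dz":0,"ax":0,"ay":0,"az":0,"jaw":1},{"dx":0,"dy":0,"dz":0,"ax":0,"ay":0,"az":0,"jaw":1},{"dx":0,"dy":0,"dz":-15,"ax":0,"ay":0,"az":0,"jaw":1},{"dx":0,"dy":0,"dz":-45,"ax":0,"ay":0,"az":0,"jaw":1}]' >/dev/null
python3 -m crank '[{"dx":0,"dy":0,"dz":-35,"ax":0,"ay":0,"az":0,"jaw":1},{"dx":0,"dy":0,"dz":-75,"ax":0,"ay":0,"az":0,"jaw":1},{"dx":0,"dy":0,"dz":-100,"ax":0,"ay":0,"az":0,"jaw":1},{"dx":0,"dy":0,"dz":-100,"ax":0,"ay":0,"az":0,"jaw":1}]'
python3 -c "
from h import *
plan(.5353,-.2855,.2,94)
p=arm.capture('scene');save(p,'s4.png')
cv2.imwrite('pics/c4.png',cv2.resize(p['pixels'][200:440,400:640,::-1],(480,480)))
p=arm.capture('top');save(p,'t4.png')
for t in ('knuckle','spigot'):
  for m in arm.silhouettes(p,t)[:2]:
    c=cloud(p,m['mask']);print(t,m['p'],len(c),np.percentile(c,[2,50,98],axis=0).round(3))
c=cloud(p);c=c[(abs(c[:,0]-.53)<.05)&(abs(c[:,1]+.285)<.05)&(c[:,2]>.02)&(c[:,2]<.043)&(c[:,0]<.557)]
print(cv2.minAreaRect((c[:,:2]*1000).astype(np.float32)))
for m in arm.silhouettes(p,'fuse_holder')[:1]:
    c=cloud(p,m['mask']);c=c[(c[:,2]>.02)&(c[:,2]<.05)];print(m['p'],len(c),np.percentile(c,[2,50,98],axis=0).round(4),cv2.minAreaRect((c[:,:2]*1000).astype(np.float32)))
b=p['pixels'][140:300,370:530,::-1];cv2.imwrite('pics/d4.png',cv2.resize(b,(480,480)))
"
```

```text
clock: 23.03
tcp_pos: [0.4623, 0.3776, 0.2329]
tcp_rot: [0.999, 0.035, 0.006, -0.003]
contact_force: [0.9, 0.7, 1.1]
gripper_width: 0.0854
t 23.03 tcp [0.4623 0.3776 0.2329] q [ 0.57  0.22  0.27  1.6  -0.    2.07] w 0.0854 F [0.9 0.7 1.1]
  d [ 26.4 666.7  28.8] a [-0.83 -0.24 89.98]
knuckle 0.96 725 [[0.442 0.275 0.003]
 [0.46  0.284 0.09 ]
 [0.479 0.344 0.111]]
spigot 0.6 682 [[0.444 0.356 0.001]
 [0.46  0.365 0.072]
 [0.479 0.433 0.115]]
((536.806640625, -271.1268310546875), (37.68849182128906, 69.1957015991211), 4.3342413902282715)
0.59 339 [[ 0.5205 -0.3044  0.0254]
 [ 0.5337 -0.2842  0.0318]
 [ 0.5507 -0.2658  0.0432]] ((535.2070922851562, -285.47430419921875), (31.209997177124023, 40.66581726074219), 3.9666998386383057)
```

View pics/c4.png

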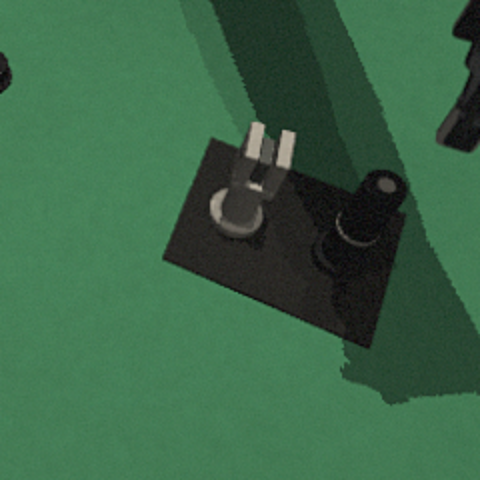

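View pics/d4.png

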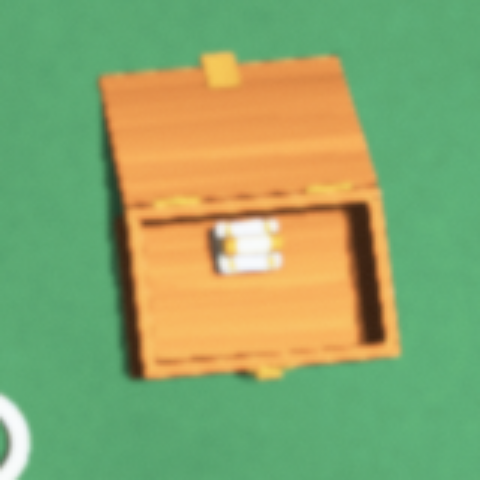

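Both stand upright on the mat (knuckle at crop (236,210), spigot at (330,240)), and the fuse holder is in its place. Now the fuse holder.

```bash
python3 -m crank '[{"dx":1,"dy":30,"dz":0,"ax":0,"ay":0,"az":-6,"jaw":1},{"dx":3,"dy":70,"dz":0,"ax":0,"ay":0,"az":-12,"jaw":1},{"dx":4,"dy":110,"dz":0,"ax":0,"ay":0,"az":-18,"jaw":1},{"dx":6,"dy":150,"dz":0,"ax":0,"ay":0,"az":-24,"jaw":1},{"dx":8,"dy":190,"dz":0,"ax":0,"ay":0,"az":-30,"jaw":1},{"dx":10,"dy":230,"dz":0,"ax":0,"ay":0,"az":-36,"jaw":1},{"dx":11,"dy":270,"dz":0,"ax":0,"ay":0,"az":-42,"jaw":0.8},{"dx":12,"dy":310,"dz":0,"ax":0,"ay":0,"az":-48,"jaw":0.8}]'
python3 -c "
from h import *
plan(.5352,-.2855,.2,94)"
```

```text
clock: 23.95
tcp_pos: [0.4916, 0.0663, 0.2223]
tcp_rot: [0.898, 0.44, -0.002, -0.001]
contact_force: [0.7, -0.3, -0.9]
gripper_width: 0.0681
t 23.95 tcp [0.4916 0.0663 0.2223] q [-0.   -0.03 -0.02  1.58 -0.    0.66] w 0.0681 F [ 0.7 -0.3 -0.9]
  d [-251.   250.3   22.2] a [ -0.21   0.06 -41.85]
```

```bash
python3 -m crank '[{"dx":-28,"dy":28,"dz":0,"ax":0,"ay":0,"az":-6,"jaw":0.75},{"dx":-56,"dy":56,"dz":0,"ax":0,"ay":0,"az":-12,"jaw":0.75},{"dx":-84,"dy":84,"dz":0,"ax":0,"ay":0,"az":-18,"jaw":0.75},{"dx":-112,"dy":112,"dz":0,"ax":0,"ay":0,"az":-24,"jaw":0.75},{"dx":-140,"dy":140,"dz":0,"ax":0,"ay":0,"az":-30,"jaw":0.75},{"dx":-168,"dy":168,"dz":0,"ax":0,"ay":0,"az":-36,"jaw":0.75},{"dx":-194,"dy":194,"dz":0,"ax":0,"ay":0,"az":-42,"jaw":0.75},{"dx":-216,"dy":216,"dz":0,"ax":0,"ay":0,"az":-42,"jaw":0.75}]' >/dev/null
python3 -m crank '[{"dx":0,"dy":0,"dz":0,"ax":0,"ay":0,"az":0,"jaw":0.75},{"dx":0,"dy":0,"dz":0,"ax":0,"ay":0,"az":0,"jaw":0.75},{"dx":0,"dy":0,"dz":0,"ax":0,"ay":0,"az":0,"jaw":0.75},{"dx":0,"dy":0,"dz":0,"ax":0,"ay":0,"az":0,"jaw":0.75},{"dx":0,"dy":0,"dz":0,"ax":0,"ay":0,"az":0,"jaw":0.75},{"dx":0,"dy":0,"dz":0,"ax":0,"ay":0,"az":0,"jaw":0.75}]'
python3 -c "
from h import *
plan(.5352,-.2855,.12,94)"
```

```text
clock: 25.12
tcp_pos: [0.5294, -0.2339, 0.2247]
tcp_rot: [0.682, 0.731, 0.0, 0.0]
contact_force: [-0.7, 0.3, 0.0]
gripper_width: 0.0637
t 25.12 tcp [ 0.5294 -0.2339  0.2247] q [-0.53  0.19  0.21  1.59  0.   -0.6 ] w 0.0637 F [-0.7  0.3  0. ]
  d [-51.9   2.2 104.7] a [ 0.   -0.   -0.05]
```

```bash
python3 -m crank '[{"dx":-20,"dy":1,"dz":0,"ax":0,"ay":0,"az":0,"jaw":0.75},{"dx":-40,"dy":2.2,"dz":20,"ax":0,"ay":0,"az":0,"jaw":0.75},{"dx":-51.9,"dy":2.2,"dz":50,"ax":0,"ay":0,"az":0,"jaw":0.75},{"dx":-51.9,"dy":2.2,"dz":80,"ax":0,"ay":0,"az":0,"jaw":0.75},{"dx":-51.9,"dy":2.2,"dz":105,"ax":0,"ay":0,"az":0,"jaw":0.75},{"dx":-51.9,"dy":2.2,"dz":120,"ax":0,"ay":0,"az":0,"jaw":0.75},{"dx":-51.9,"dy":2.2,"dz":130,"ax":0,"ay":0,"az":0,"jaw":0.75},{"dx":-51.9,"dy":2.2,"dz":130,"ax":0,"ay":0,"az":0,"jaw":0.75}]' >/dev/null
python3 -m crank '[{"dx":0,"dy":0,"dz":0,"ax":0,"ay":0,"az":0,"jaw":0.75},{"dx":0,"dy":0,"dz":0,"ax":0,"ay":0,"az":0,"jaw":0.75},{"dx":0,"dy":0,"dz":0,"ax":0,"ay":0,"az":0,"jaw":0.75},{"dx":0,"dy":0,"dz":0,"ax":0,"ay":0,"az":0,"jaw":0.75},{"dx":0,"dy":0,"dz":0,"ax":0,"ay":0,"az":0,"jaw":0.75},{"dx":0,"dy":0,"dz":0,"ax":0,"ay":0,"az":0,"jaw":0.75}]'
python3 -c "
from h import *
plan(.5352,-.2855,.025,94)
p=arm.capture('scene');save(p,'s5.png');cv2.imwrite('pics/c5.png',cv2.resize(p['pixels'][60:260,80:320,::-1],(720,600)))
"
```

```text
clock: 26.28
tcp_pos: [0.5354, -0.2871, 0.0954]
tcp_rot: [0.683, 0.73, 0.0, 0.001]
contact_force: [0.3, -0.0, -0.5]
gripper_width: 0.0639
t 26.28 tcp [ 0.5354 -0.2871  0.0954] q [-0.6   0.28  0.06  1.35  0.   -0.67] w 0.0639 F [ 0.3 -0.  -0.5]
  d [ 1.7 -0.2 70.4] a [ 0.07  0.05 -0.16]
```

View pics/c5.png

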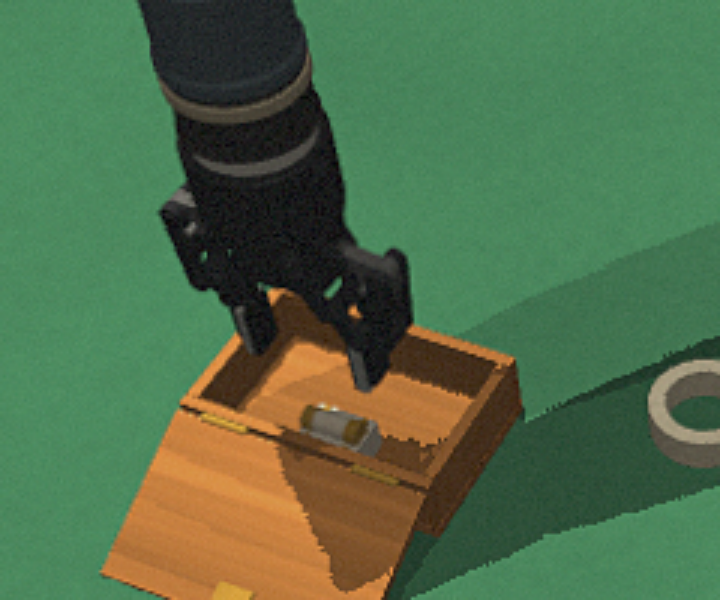

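```bash
python3 -m crank '[{"dx":1.7,"dy":-0.2,"dz":5,"ax":0,"ay":0,"az":0,"jaw":0.75},{"dx":1.7,"dy":-0.2,"dz":15,"ax":0,"ay":0,"az":0,"jaw":0.75},{"dx":1.7,"dy":-0.2,"dz":25,"ax":0,"ay":0,"az":0,"jaw":0.75},{"dx":1.7,"dy":-0.2,"dz":35,"ax":0,"ay":0,"az":0,"jaw":0.75},{"dx":1.7,"dy":-0.2,"dz":45,"ax":0,"ay":0,"az":0,"jaw":0.75},{"dx":1.7,"dy":-0.2,"dz":53,"ax":0,"ay":0,"az":0,"jaw":0.75},{"dx":1.7,"dy":-0.2,"dz":59,"ax":0,"ay":0,"az":0,"jaw":0.75},{"dx":1.7,"dy":-0.2,"dz":62,"ax":0,"ay":0,"az":0,"jaw":0.75}]'
python3 -m crank '[{"dx":0,"dy":0,"dz":0,"ax":0,"ay":0,"az":0,"jaw":0.75},{"dx":0,"dy":0,"dz":0,"ax":0,"ay":0,"az":0,"jaw":0.75},{"dx":0,"dy":0,"dz":0,"ax":0,"ay":0,"az":0,"jaw":0.75},{"dx":0,"dy":0,"dz":0,"ax":0,"ay":0,"az":0,"jaw":0.75},{"dx":0,"dy":0,"dz":0,"ax":0,"ay":0,"az":0,"jaw":0.75},{"dx":0,"dy":0,"dz":0,"ax":0,"ay":0,"az":0,"jaw":0.75}]'
python3 -c "
from h import *
plan(.5352,-.2855,.025,94)
p=arm.capture('scene');save(p,'s6.png');cv2.imwrite('pics/c6.png',cv2.resize(p['pixels'][110:260,100:280,::-1],(720,600)))
"
```

```text
clock: 27.0
tcp_pos: [0.5338, -0.2845, 0.0306]
tcp_rot: [0.683, 0.73, -0.0, -0.001]
contact_force: [0.7, 0.7, 0.1]
gripper_width: 0.0637
clock: 27.5
tcp_pos: [0.535, -0.2854, 0.0332]
tcp_rot: [0.683, 0.73, 0.0, 0.001]
contact_force: [0.1, -1.0, 0.8]
gripper_width: 0.0641
t 27.50 tcp [ 0.535  -0.2854  0.0332] q [-0.6   0.31 -0.03  1.23 -0.   -0.67] w 0.0641 F [ 0.1 -1.   0.8]
  d [-0.1  0.2  8.2] a [ 0.05  0.04 -0.16]
```

View pics/c6.png

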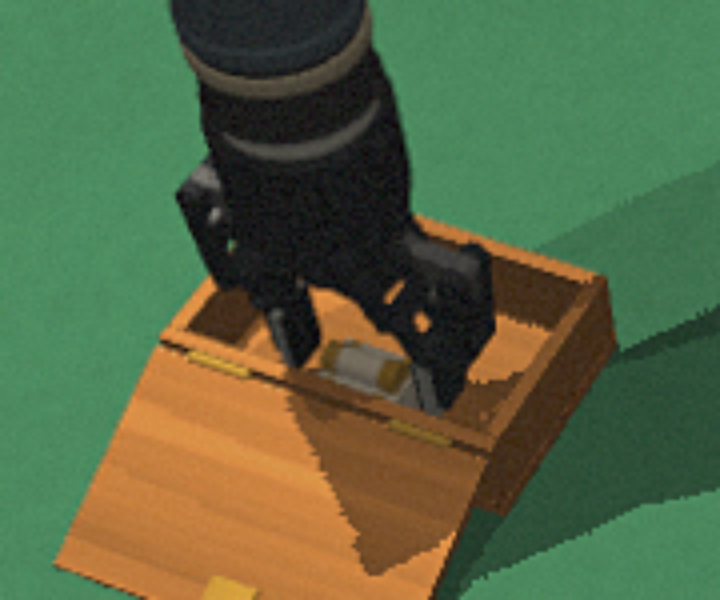

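```bash
python3 -m crank '[{"dx":0,"dy":0.2,"dz":2.5,"ax":0,"ay":0,"az":0,"jaw":0.75},{"dx":0,"dy":0.2,"dz":5,"ax":0,"ay":0,"az":0,"jaw":0.75},{"dx":0,"dy":0.2,"dz":7,"ax":0,"ay":0,"az":0,"jaw":0.7},{"dx":0,"dy":0.2,"dz":7.5,"ax":0,"ay":0,"az":0,"jaw":0.6},{"dx":0,"dy":0.2,"dz":7.5,"ax":0,"ay":0,"az":0,"jaw":0.55},{"dx":0,"dy":0.2,"dz":7.5,"ax":0,"ay":0,"az":0,"jaw":0.52},{"dx":0,"dy":0.2,"dz":7.5,"ax":0,"ay":0,"az":0,"jaw":0.5},{"dx":0,"dy":0.2,"dz":7.5,"ax":0,"ay":0,"az":0,"jaw":0.48}]' 30
python3 -m crank '[{"dx":0,"dy":0,"dz":0,"ax":0,"ay":0,"az":0,"jaw":0.45},{"dx":0,"dy":0,"dz":0,"ax":0,"ay":0,"az":0,"jaw":0.3},{"dx":0,"dy":0,"dz":0,"ax":0,"ay":0,"az":0,"jaw":0.3},{"dx":0,"dy":0,"dz":0,"ax":0,"ay":0,"az":0,"jaw":0.3},{"dx":0,"dy":0,"dz":0,"ax":0,"ay":0,"az":0,"jaw":0.3},{"dx":0,"dy":0,"dz":0,"ax":0,"ay":0,"az":0,"jaw":0.3}]'
python3 -c "
from h import *
plan(.5352,-.2855,.0257,94)"
```

```text
clock: 28.22
tcp_pos: [0.535, -0.2854, 0.0253]
tcp_rot: [0.683, 0.73, -0.0, 0.0]
contact_force: [-0.2, -0.7, 0.2]
gripper_width: 0.0413
clock: 28.72
tcp_pos: [0.5352, -0.2853, 0.0254]
tcp_rot: [0.683, 0.73, 0.0, 0.0]
contact_force: [-0.2, -0.7, 1.9]
gripper_width: 0.0398
t 28.72 tcp [ 0.5352 -0.2853  0.0254] q [-0.6   0.32 -0.03  1.22  0.   -0.67] w 0.0398 F [-0.2 -0.7  1.9]
  d [-0.2  0.  -0.3] a [ 0.04  0.03 -0.16]
```

Gripped (39.8 mm). I'll lift it gently and also measure the plate and its outline better.

```bash
python3 -m crank '[{"dx":0,"dy":0,"dz":-3,"ax":0,"ay":0,"az":0,"jaw":0.3},{"dx":0,"dy":0,"dz":-10,"ax":0,"ay":0,"az":0,"jaw":0.3},{"dx":0,"dy":0,"dz":-22,"ax":0,"ay":0,"az":0,"jaw":0.3},{"dx":0,"dy":0,"dz":-37,"ax":0,"ay":0,"az":0,"jaw":0.3},{"dx":0,"dy":0,"dz":-54,"ax":0,"ay":0,"az":0,"jaw":0.3},{"dx":0,"dy":0,"dz":-70,"ax":0,"ay":0,"az":0,"jaw":0.3},{"dx":0,"dy":0,"dz":-84,"ax":0,"ay":0,"az":0,"jaw":0.3},{"dx":0,"dy":0,"dz":-92,"ax":0,"ay":0,"az":0,"jaw":0.3}]'
python3 - <<'E'
from h import *
plan(.587,.0067,.12,103.7)
p=arm.capture("top");save(p,"t7.png")
d=np.load("top0.npz")
for q in (p,):
    m=arm.silhouettes(q,"plate")[0]; c=cloud(q,m["mask"]); c=c[abs(c[:,2]-.005)<.005]
    print(m["p"],cv2.minAreaRect((c[:,:2]*1000).astype(np.float32)))
    # dark outline
    g=cv2.cvtColor(q["pixels"],cv2.COLOR_RGB2GRAY); k=cv2.erode(m["mask"].astype(np.uint8),np.ones((3,3)))>0
    dk=k&(g<120); c=cloud(q,dk); c=c[(abs(c[:,0]-.587)<.035)&(abs(c[:,1]-.0067)<.035)]
    print("outline",len(c),cv2.minAreaRect((c[:,:2]*1000).astype(np.float32)))
for f in (arm.spot_point,): print([(x["p"],towc(p,x["centre"]).round(4)) for x in f(p,"plate")[:1]])
s=arm.capture("scene");save(s,"s7.png")
m=arm.silhouettes(s,"plate")[0]; c=cloud(s,m["mask"]); c=c[abs(c[:,2]-.005)<.006]
print("scene",m["p"],cv2.minAreaRect((c[:,:2]*1000).astype(np.float32)))
cv2.imwrite('pics/c7.png',np.hstack([cv2.resize(s['pixels'][110:260,100:280,::-1],(400,333)),cv2.resize(p['pixels'][160:240,260:350,::-1],(375,333))]))
E
```

```text
clock: 29.38
tcp_pos: [0.5359, -0.2858, 0.1204]
tcp_rot: [0.683, 0.73, 0.0, 0.002]
contact_force: [0.6, -0.8, -0.1]
gripper_width: 0.0391
t 29.38 tcp [ 0.5359 -0.2858  0.1204] q [-0.6   0.26  0.09  1.4   0.   -0.67] w 0.0391 F [ 0.6 -0.8 -0.1]
  d [ 2.884e+02  7.060e+01 -1.000e-01] a [ 0.17  0.16 -9.86]
0.73 ((586.27001953125, 7.281913757324219), (90.19422149658203, 101.27163696289062), 13.390504837036133)Traceback (most recent call last):
  File "<stdin>", line 10, in <module>
  File "h.py", line 10, in cloud
    n=cv2.undistortPoints(np.stack([u,v],1).astype(np.float64).reshape(-1,1,2),np.array(pic["K"],float),np.array(pic["dist_coeffs"],float)).reshape(-1,2)
      ~~~~~~~~~~~~~~~~~~~^^^^^^^^^^^^^^^^^^^^^^^^^^^^^^^^^^^^^^^^^^^^^^^^^^^^^^^^^^^^^^^^^^^^^^^^^^^^^^^^^^^^^^^^^^^^^^^^^^^^^^^^^^^^^^^^^^
cv2.error: OpenCV(4.12.0) /io/opencv/modules/calib3d/src/undistort.dispatch.cpp:347: error: (-215:Assertion failed) CV_IS_MAT(_src) && CV_IS_MAT(_dst) && (_src->rows == 1 || _src->cols == 1) && (_dst->rows == 1 || _dst->cols == 1) && _src->cols + _src->rows - 1 == _dst->rows + _dst->cols - 1 && (CV_MAT_TYPE(_src->type) == CV_32FC2 || CV_MAT_TYPE(_src->type) == CV_64FC2) && (CV_MAT_TYPE(_dst->type) == CV_32FC2 || CV_MAT_TYPE(_dst->type) == CV_64FC2) in function 'cvUndistortPointsInternal'
```

```bash
python3 - <<'E'
from h import *
s=arm.capture("scene");save(s,"s7.png")
for n,q in (("scene",s),("top",arm.capture("top"))):
    m=arm.silhouettes(q,"plate")[0]; c=cloud(q,m["mask"]); c=c[abs(c[:,2]-.005)<.006]
    print(n,m["p"],cv2.minAreaRect((c[:,:2]*1000).astype(np.float32)))
    g=cv2.cvtColor(q["pixels"],cv2.COLOR_RGB2GRAY)
    gg=g[m["mask"]]; print(np.percentile(gg,[2,5,10,50]))
    c=cloud(q); gf=g[q["range_z"]>0]
    a=np.radians(13.5); dx=c[:,0]-.5865; dy=c[:,1]-.007
    X=dx*np.cos(a)+dy*np.sin(a); Y=-dx*np.sin(a)+dy*np.cos(a)
    r=(abs(X)<.03)&(abs(Y)<.035); med=np.median(gf[r]); k=r&(gf<med*.75)
    if k.sum()>10: print("outline",k.sum(),cv2.minAreaRect((c[k][:,:2]*1000).astype(np.float32)))
p=cv2.imread('pics/t7.png')
cv2.imwrite('pics/c7.png',np.hstack([cv2.resize(s['pixels'][110:260,100:280,::-1],(400,333)),cv2.resize(p[160:240,260:350],(375,333))]))
E
```

```text
scene 0.7 ((587.0484619140625, 6.723178863525391), (95.71247100830078, 102.46256256103516), 13.441630363464355)
[ 20.42  64.   102.   213.  ]
outline 197 ((586.9698486328125, 7.518093109130859), (45.449031829833984, 50.75767517089844), 13.64731216430664)
top 0.81 ((587.62548828125, 7.340248107910156), (92.29696655273438, 101.32034301757812), 13.341012001037598)
[209. 221. 234. 254.]
```

View pics/c7.png

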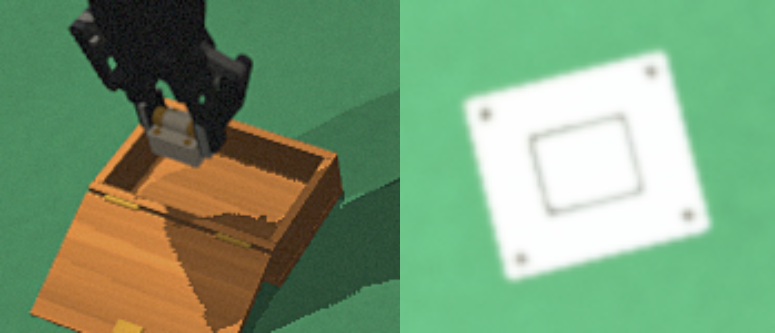

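The fuse holder hangs level in the jaws at (178,135) in the left half. The outline is centred at (587, 7.3) mm with yaw 13.6°. I'll carry it over.

```bash
python3 -m crank '[{"dx":10,"dy":2.5,"dz":-1,"ax":0,"ay":0,"az":0,"jaw":0.3},{"dx":30,"dy":7,"dz":-1,"ax":0,"ay":0,"az":-2,"jaw":0.3},{"dx":55,"dy":13,"dz":-1,"ax":0,"ay":0,"az":-4,"jaw":0.3},{"dx":80,"dy":19.5,"dz":-1,"ax":0,"ay":0,"az":-6,"jaw":0.3},{"dx":105,"dy":26,"dz":-1,"ax":0,"ay":0,"az":-8,"jaw":0.3},{"dx":130,"dy":32,"dz":-1,"ax":0,"ay":0,"az":-9.7,"jaw":0.3},{"dx":155,"dy":38,"dz":-1,"ax":0,"ay":0,"az":-9.7,"jaw":0.3},{"dx":180,"dy":44,"dz":-1,"ax":0,"ay":0,"az":-9.7,"jaw":0.3}]' | grep -E "tcp_pos|width"
python3 -c "
from h import *
plan(.587,.0073,.12,103.6)"
```

```text
tcp_pos: [0.5661, -0.1003, 0.1171]
gripper_width: 0.0395
t 30.35 tcp [ 0.5661 -0.1003  0.1171] q [-0.29  0.19 -0.    1.38  0.   -0.53] w 0.0395 F [-0.1 -0.8 -1.3]
  d [99.7 45.6 -2.8] a [-0.08 -0.08 -0.03]
```

```bash
python3 -m crank '[{"dx":20,"dy":9,"dz":-1,"ax":0,"ay":0,"az":0,"jaw":0.3},{"dx":42,"dy":19,"dz":-1,"ax":0,"ay":0,"az":0,"jaw":0.3},{"dx":62,"dy":28,"dz":-1,"ax":0,"ay":0,"az":0,"jaw":0.3},{"dx":78,"dy":36,"dz":-1,"ax":0,"ay":0,"az":0,"jaw":0.3},{"dx":90,"dy":42,"dz":-1,"ax":0,"ay":0,"az":0,"jaw":0.3},{"dx":94,"dy":44,"dz":-1,"ax":0,"ay":0,"az":0,"jaw":0.3},{"dx":94,"dy":44,"dz":-1,"ax":0,"ay":0,"az":0,"jaw":0.3},{"dx":94,"dy":44,"dz":-1,"ax":0,"ay":0,"az":0,"jaw":0.3}]' | grep -E "tcp_pos|width"
python3 -m crank '[{"dx":0,"dy":0,"dz":0,"ax":0,"ay":0,"az":0,"jaw":0.3},{"dx":0,"dy":0,"dz":0,"ax":0,"ay":0,"az":0,"jaw":0.3},{"dx":0,"dy":0,"dz":0,"ax":0,"ay":0,"az":0,"jaw":0.3},{"dx":0,"dy":0,"dz":0,"ax":0,"ay":0,"az":0,"jaw":0.3},{"dx":0,"dy":0,"dz":0,"ax":0,"ay":0,"az":0,"jaw":0.3},{"dx":0,"dy":0,"dz":0,"ax":0,"ay":0,"az":0,"jaw":0.3}]' | grep -E "tcp_pos|width"
python3 -c "
from h import *
plan(.587,.0073,.0224,103.6)"
```

```text
tcp_pos: [0.5872, -0.0011, 0.1187]
gripper_width: 0.0394
tcp_pos: [0.5875, -0.0012, 0.1191]
gripper_width: 0.0394
t 31.52 tcp [ 0.5875 -0.0012  0.1191] q [-0.12  0.22  0.04  1.39 -0.   -0.35] w 0.0394 F [-0.6 -0.  -2.2]
  d [ 8.4  1.5 96.7] a [ 0.    0.   -0.09]
```

```bash
python3 -m crank '[{"dx":4,"dy":0.8,"dz":5,"ax":0,"ay":0,"az":0,"jaw":0.3},{"dx":8.4,"dy":1.5,"dz":18,"ax":0,"ay":0,"az":0,"jaw":0.3},{"dx":8.4,"dy":1.5,"dz":33,"ax":0,"ay":0,"az":0,"jaw":0.3},{"dx":8.4,"dy":1.5,"dz":48,"ax":0,"ay":0,"az":0,"jaw":0.3},{"dx":8.4,"dy":1.5,"dz":62,"ax":0,"ay":0,"az":0,"jaw":0.3},{"dx":8.4,"dy":1.5,"dz":73,"ax":0,"ay":0,"az":0,"jaw":0.3},{"dx":8.4,"dy":1.5,"dz":80,"ax":0,"ay":0,"az":0,"jaw":0.3},{"dx":8.4,"dy":1.5,"dz":83,"ax":0,"ay":0,"az":0,"jaw":0.3}]' | grep -E "tcp_pos|width"
python3 -m crank '[{"dx":0,"dy":0,"dz":0,"ax":0,"ay":0,"az":0,"jaw":0.3},{"dx":0,"dy":0,"dz":0,"ax":0,"ay":0,"az":0,"jaw":0.3},{"dx":0,"dy":0,"dz":0,"ax":0,"ay":0,"az":0,"jaw":0.3},{"dx":0,"dy":0,"dz":0,"ax":0,"ay":0,"az":0,"jaw":0.3},{"dx":0,"dy":0,"dz":0,"ax":0,"ay":0,"az":0,"jaw":0.3},{"dx":0,"dy":0,"dz":0,"ax":0,"ay":0,"az":0,"jaw":0.3}]' | grep -E "tcp_pos|width"
python3 -c "
from h import *
plan(.587,.0073,.0224,103.6)
s=arm.capture('scene');save(s,'s8.png');cv2.imwrite('pics/c8.png',cv2.resize(s['pixels'][210:350,240:400,::-1],(640,560)))"
```

```text
tcp_pos: [0.5859, 0.0079, 0.0343]
gripper_width: 0.0396
tcp_pos: [0.5874, 0.0076, 0.0367]
gripper_width: 0.0392
t 32.68 tcp [0.5874 0.0076 0.0367] q [-0.1   0.26 -0.08  1.23 -0.   -0.34] w 0.0392 F [ 0.   0.5 -1.4]
  d [-0.2 -0.5 14.3] a [ 0.06  0.02 -0.06]
```

View pics/c8.png

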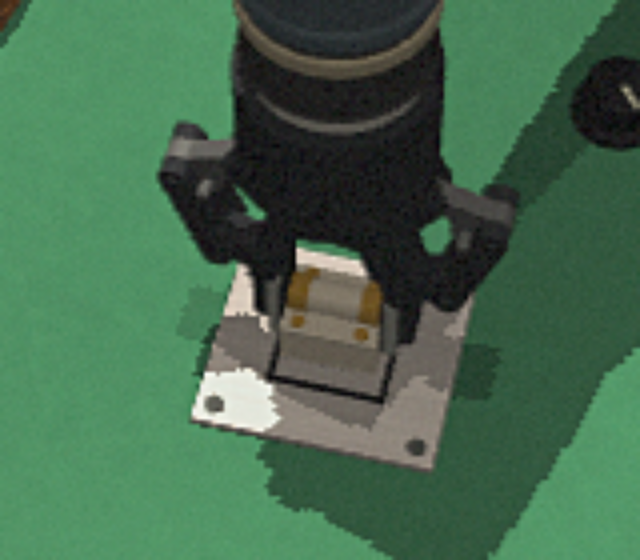

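The fuse holder hangs squarely over the outline, whose front edge runs from (270,378) to (385,400). I'll lower it slowly.

```bash
python3 -m crank '[{"dx":-0.2,"dy":-0.4,"dz":3,"ax":0,"ay":0,"az":0,"jaw":0.3},{"dx":-0.2,"dy":-0.4,"dz":6,"ax":0,"ay":0,"az":0,"jaw":0.3},{"dx":-0.2,"dy":-0.4,"dz":9,"ax":0,"ay":0,"az":0,"jaw":0.3},{"dx":-0.2,"dy":-0.4,"dz":11,"ax":0,"ay":0,"az":0,"jaw":0.3},{"dx":-0.2,"dy":-0.4,"dz":12,"ax":0,"ay":0,"az":0,"jaw":0.3},{"dx":-0.2,"dy":-0.4,"dz":13,"ax":0,"ay":0,"az":0,"jaw":0.3},{"dx":-0.2,"dy":-0.4,"dz":13.5,"ax":0,"ay":0,"az":0,"jaw":0.3},{"dx":-0.2,"dy":-0.4,"dz":13.5,"ax":0,"ay":0,"az":0,"jaw":0.3}]'
python3 -m crank '[{"dx":0,"dy":0,"dz":0.3,"ax":0,"ay":0,"az":0,"jaw":0.3},{"dx":0,"dy":0,"dz":0.6,"ax":0,"ay":0,"az":0,"jaw":0.3},{"dx":0,"dy":0,"dz":0.6,"ax":0,"ay":0,"az":0,"jaw":0.3},{"dx":0,"dy":0,"dz":0.6,"ax":0,"ay":0,"az":0,"jaw":0.3}]'
```

```text
clock: 33.4
tcp_pos: [0.5866, 0.0074, 0.0226]
tcp_rot: [0.619, 0.786, -0.0, 0.0]
contact_force: [-0.2, -0.3, -1.4]
gripper_width: 0.0392
clock: 33.73
tcp_pos: [0.5868, 0.0073, 0.0224]
tcp_rot: [0.619, 0.786, 0.0, 0.0]
contact_force: [-1.1, 0.3, 1.1]
gripper_width: 0.0395
```

```bash
python3 -m crank '[{"dx":0,"dy":0,"dz":0.3,"ax":0,"ay":0,"az":0,"jaw":0.3},{"dx":0,"dy":0,"dz":0.3,"ax":0,"ay":0,"az":0,"jaw":0.3},{"dx":0,"dy":0,"dz":0.3,"ax":0,"ay":0,"az":0,"jaw":0.3}]'
```

```text
clock: 33.98
tcp_pos: [0.5868, 0.0074, 0.0224]
tcp_rot: [0.619, 0.786, 0.0, 0.0]
contact_force: [-1.2, 0.3, 4.7]
gripper_width: 0.0391
```

```bash
python3 -m crank '[{"dx":0,"dy":0,"dz":-0.2,"ax":0,"ay":0,"az":0,"jaw":0.48},{"dx":0,"dy":0,"dz":-0.2,"ax":0,"ay":0,"az":0,"jaw":0.52},{"dx":0,"dy":0,"dz":-0.2,"ax":0,"ay":0,"az":0,"jaw":0.58},{"dx":0,"dy":0,"dz":-0.2,"ax":0,"ay":0,"az":0,"jaw":0.65},{"dx":0,"dy":0,"dz":-0.2,"ax":0,"ay":0,"az":0,"jaw":0.75},{"dx":0,"dy":0,"dz":-0.2,"ax":0,"ay":0,"az":0,"jaw":0.75},{"dx":0,"dy":0,"dz":-0.2,"ax":0,"ay":0,"az":0,"jaw":0.75},{"dx":0,"dy":0,"dz":-3,"ax":0,"ay":0,"az":0,"jaw":0.75}]'
python3 -m crank '[{"dx":0,"dy":0,"dz":-12,"ax":0,"ay":0,"az":0,"jaw":0.75},{"dx":0,"dy":0,"dz":-40,"ax":0,"ay":0,"az":0,"jaw":0.8},{"dx":0,"dy":0,"dz":-80,"ax":0,"ay":0,"az":0,"jaw":1},{"dx":0,"dy":0,"dz":-120,"ax":0,"ay":0,"az":0,"jaw":1},{"dx":0,"dy":0,"dz":-160,"ax":0,"ay":0,"az":0,"jaw":1},{"dx":0,"dy":0,"dz":-195,"ax":0,"ay":0,"az":0,"jaw":1},{"dx":0,"dy":0,"dz":-210,"ax":0,"ay":0,"az":0,"jaw":1},{"dx":0,"dy":0,"dz":-210,"ax":0,"ay":0,"az":0,"jaw":1}]'
python3 - <<'E'
from h import *
plan(.46,.3758,.235,4)
s=arm.capture('scene');save(s,'s9.png');cv2.imwrite('pics/c9.png',cv2.resize(s['pixels'][210:370,240:400,::-1],(600,600)))
for m in arm.silhouettes(s,'fuse_holder')[:1]:
    c=cloud(s,m['mask']);c=c[(c[:,2]>.021)&(c[:,2]<.045)];print(m['p'],len(c),c.mean(0),cv2.minAreaRect((c[:,:2]*1000).astype(np.float32)),np.percentile(c[:,2],[2,98]))
E
```

```text
clock: 34.65
tcp_pos: [0.5861, 0.0074, 0.024]
tcp_rot: [0.619, 0.786, -0.0, -0.001]
contact_force: [-0.9, 0.5, -0.1]
gripper_width: 0.0641
clock: 35.32
tcp_pos: [0.5894, 0.0071, 0.2427]
tcp_rot: [0.619, 0.786, 0.003, 0.005]
contact_force: [-0.2, 0.6, 0.2]
gripper_width: 0.0852
t 35.32 tcp [0.5894 0.0071 0.2427] q [-0.1   0.2   0.27  1.62 -0.   -0.34] w 0.0852 F [-0.2  0.6  0.2]
  d [388.8 -39.5   5.5] a [  0.4    0.69 -80.45]
0.62 450 [0.59270766 0.00979791 0.0305125 ] ((589.3444213867188, 8.291269302368164), (33.55859375, 40.068634033203125), 12.15407657623291) [0.02192429 0.03926508]
```

View pics/c9.png

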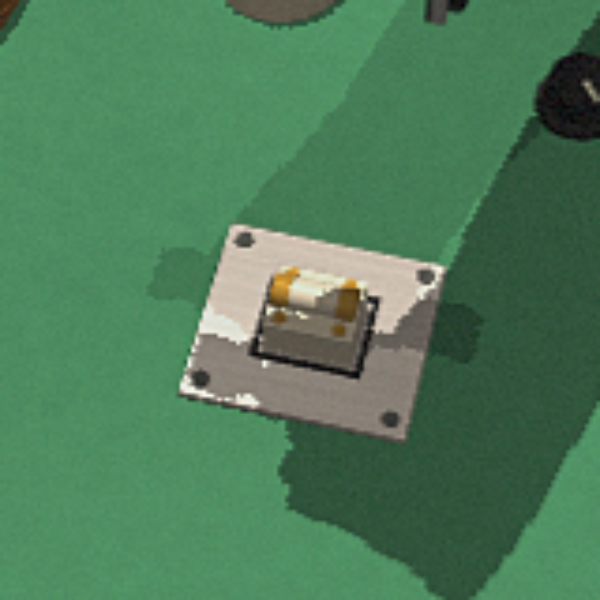

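The fuse holder sits inside the outline, flat and aligned. Next I'll fetch the spigot back; it releases its spot independently of the knuckle.

```bash
python3 -m crank '[{"dx":28,"dy":-3,"dz":0,"ax":0,"ay":0,"az":-6.5,"jaw":1},{"dx":60,"dy":-6,"dz":0,"ax":0,"ay":0,"az":-13,"jaw":1},{"dx":92,"dy":-9,"dz":0,"ax":0,"ay":0,"az":-20,"jaw":1},{"dx":124,"dy":-12,"dz":0,"ax":0,"ay":0,"az":-26.5,"jaw":1},{"dx":156,"dy":-15,"dz":0,"ax":0,"ay":0,"az":-33,"jaw":1},{"dx":188,"dy":-18,"dz":0,"ax":0,"ay":0,"az":-39.5,"jaw":1},{"dx":220,"dy":-21,"dz":0,"ax":0,"ay":0,"az":-46,"jaw":1},{"dx":252,"dy":-25,"dz":0,"ax":0,"ay":0,"az":-52.5,"jaw":1}]' >/dev/null
python3 -m crank '[{"dx":0,"dy":0,"dz":0,"ax":0,"ay":0,"az":0,"jaw":1},{"dx":0,"dy":0,"dz":0,"ax":0,"ay":0,"az":0,"jaw":1},{"dx":0,"dy":0,"dz":0,"ax":0,"ay":0,"az":0,"jaw":1},{"dx":0,"dy":0,"dz":0,"ax":0,"ay":0,"az":0,"jaw":1}]' >/dev/null
python3 -c "
from h import *
plan(.4595,.3757,.225,4)"
```

```text
t 36.42 tcp [0.5031 0.2454 0.2333] q [ 0.33  0.14  0.17  1.61 -0.   -0.82] w 0.0850 F [-0.2 -0.1  0.5]
  d [ 92.9 101.2   8.3] a [ -0.09  -0.11 -28.06]
```

```bash
python3 -m crank '[{"dx":20,"dy":22,"dz":0,"ax":0,"ay":0,"az":-6,"jaw":1},{"dx":40,"dy":44,"dz":0,"ax":0,"ay":0,"az":-12,"jaw":1},{"dx":60,"dy":65,"dz":2,"ax":0,"ay":0,"az":-18,"jaw":1},{"dx":78,"dy":84,"dz":4,"ax":0,"ay":0,"az":-24,"jaw":1},{"dx":89,"dy":97,"dz":6,"ax":0,"ay":0,"az":-28,"jaw":1},{"dx":92.9,"dy":101.2,"dz":8,"ax":0,"ay":0,"az":-28,"jaw":1},{"dx":92.9,"dy":101.2,"dz":8,"ax":0,"ay":0,"az":-28,"jaw":1},{"dx":92.9,"dy":101.2,"dz":8,"ax":0,"ay":0,"az":-28,"jaw":1}]' >/dev/null
python3 -m crank '[{"dx":0,"dy":0,"dz":0,"ax":0,"ay":0,"az":0,"jaw":1},{"dx":0,"dy":0,"dz":0,"ax":0,"ay":0,"az":0,"jaw":1},{"dx":0,"dy":0,"dz":0,"ax":0,"ay":0,"az":0,"jaw":1},{"dx":0,"dy":0,"dz":0,"ax":0,"ay":0,"az":0,"jaw":1}]' >/dev/null
python3 - <<'E'
from h import *
from scipy.optimize import least_squares
plan(.4595,.3757,.0806,4)
s=arm.capture('scene'); c=cloud(s)
for nm,x0,y0 in (("spigot",.4595,.3757),("knuckle",.4598,.295)):
    q=c[(np.hypot(c[:,0]-x0,c[:,1]-y0)<.028)&(c[:,2]>.03)&(c[:,2]<.095)]
    if nm=="spigot":
        f=least_squares(lambda a:np.hypot(q[:,0]-a[0],q[:,1]-a[1])-.015,[x0,y0],loss="soft_l1",f_scale=.002); print(nm,len(q),f.x.round(4))
    else:
        q=q[q[:,2]<.055]
        f=least_squares(lambda a:np.hypot(q[:,0]-a[0],q[:,1]-a[1])-.013,[x0,y0],loss="soft_l1",f_scale=.002); print(nm,len(q),f.x.round(4))
E
```

```text
t 37.42 tcp [0.4599 0.376  0.2269] q [ 0.57  0.23  0.26  1.6  -0.   -1.07] w 0.0855 F [ 0.6 -0.3  0. ]
  d [  0.5  -0.3 146.3] a [ 0.    0.02 -0.05]
spigot 570 [0.4602 0.3752]
knuckle 149 [0.4607 0.295 ]
```

```bash
python3 -m crank '[{"dx":0.2,"dy":-0.2,"dz":12,"ax":0,"ay":0,"az":0,"jaw":1},{"dx":0.2,"dy":-0.2,"dz":40,"ax":0,"ay":0,"az":0,"jaw":1},{"dx":0.2,"dy":-0.2,"dz":70,"ax":0,"ay":0,"az":0,"jaw":1},{"dx":0.2,"dy":-0.2,"dz":98,"ax":0,"ay":0,"az":0,"jaw":1},{"dx":0.2,"dy":-0.2,"dz":120,"ax":0,"ay":0,"az":0,"jaw":1},{"dx":0.2,"dy":-0.2,"dz":135,"ax":0,"ay":0,"az":0,"jaw":1},{"dx":0.2,"dy":-0.2,"dz":143,"ax":0,"ay":0,"az":0,"jaw":1},{"dx":0.2,"dy":-0.2,"dz":146,"ax":0,"ay":0,"az":0,"jaw":1}]' >/dev/null
python3 -m crank '[{"dx":0,"dy":0,"dz":0,"ax":0,"ay":0,"az":0,"jaw":0.8},{"dx":0,"dy":0,"dz":0,"ax":0,"ay":0,"az":0,"jaw":0.6},{"dx":0,"dy":0,"dz":0,"ax":0,"ay":0,"az":0,"jaw":0.6},{"dx":0,"dy":0,"dz":0,"ax":0,"ay":0,"az":0,"jaw":0.6},{"dx":0,"dy":0,"dz":0,"ax":0,"ay":0,"az":0,"jaw":0.6},{"dx":0,"dy":0,"dz":0,"ax":0,"ay":0,"az":0,"jaw":0.6}]'
python3 -c "
from h import *
plan(.4597,.3756,.0806,4)"
```

```text
clock: 38.63
tcp_pos: [0.4598, 0.3768, 0.0815]
tcp_rot: [-0.035, 0.999, 0.0, 0.001]
contact_force: [-0.2, 1.0, 0.4]
gripper_width: 0.0512
t 38.63 tcp [0.4598 0.3768 0.0815] q [ 0.57  0.25 -0.    1.32  0.   -1.07] w 0.0512 F [-0.2  1.   0.4]
  d [ 0.1 -1.2  0.9] a [0.04 0.07 0.04]
```

```bash
python3 -m crank '[{"dx":0,"dy":-1,"dz":0.8,"ax":0,"ay":0,"az":0,"jaw":0.5},{"dx":0,"dy":-1,"dz":0.8,"ax":0,"ay":0,"az":0,"jaw":0.4},{"dx":0,"dy":-1,"dz":0.8,"ax":0,"ay":0,"az":0,"jaw":0.35},{"dx":0,"dy":-1,"dz":0.8,"ax":0,"ay":0,"az":0,"jaw":0.15},{"dx":0,"dy":-1,"dz":0.8,"ax":0,"ay":0,"az":0,"jaw":0.15},{"dx":0,"dy":-1,"dz":0.8,"ax":0,"ay":0,"az":0,"jaw":0.15},{"dx":0,"dy":-1,"dz":0.8,"ax":0,"ay":0,"az":0,"jaw":0.15},{"dx":0,"dy":-1,"dz":0.8,"ax":0,"ay":0,"az":0,"jaw":0.15}]' 40
python3 -m crank '[{"dx":0,"dy":0,"dz":-5,"ax":0,"ay":0,"az":0,"jaw":0.15},{"dx":0,"dy":0,"dz":-20,"ax":0,"ay":0,"az":0,"jaw":0.15},{"dx":0,"dy":0,"dz":-45,"ax":0,"ay":0,"az":0,"jaw":0.15},{"dx":0,"dy":0,"dz":-72,"ax":0,"ay":0,"az":0,"jaw":0.15},{"dx":0,"dy":0,"dz":-100,"ax":0,"ay":0,"az":0,"jaw":0.15},{"dx":0,"dy":0,"dz":-128,"ax":0,"ay":0,"az":0,"jaw":0.15},{"dx":0,"dy":0,"dz":-148,"ax":0,"ay":0,"az":0,"jaw":0.15},{"dx":0,"dy":0,"dz":-158,"ax":0,"ay":0,"az":0,"jaw":0.15}]'
python3 -c "
from h import *
plan(.4998,-.3263,.238,4)"
```

```text
clock: 39.3
tcp_pos: [0.4596, 0.3755, 0.0799]
tcp_rot: [-0.035, 0.999, -0.0, 0.0]
contact_force: [1.4, -0.1, 0.9]
gripper_width: 0.0289
clock: 39.97
tcp_pos: [0.4599, 0.3761, 0.2416]
tcp_rot: [-0.035, 0.999, 0.001, 0.002]
contact_force: [0.3, 0.3, -0.9]
gripper_width: 0.0289
t 39.97 tcp [0.4599 0.3761 0.2416] q [ 0.57  0.23  0.29  1.63  0.   -1.07] w 0.0289 F [ 0.3  0.3 -0.9]
  d [   9.9 -703.5    1.8] a [0.14 0.21 0.05]
```

```bash
python3 -m crank '[{"dx":0,"dy":-10,"dz":0,"ax":0,"ay":0,"az":0,"jaw":0.15},{"dx":0.4,"dy":-30,"dz":0,"ax":0,"ay":0,"az":0,"jaw":0.15},{"dx":0.8,"dy":-62,"dz":0,"ax":0,"ay":0,"az":0,"jaw":0.15},{"dx":1.3,"dy":-96,"dz":0,"ax":0,"ay":0,"az":0,"jaw":0.15},{"dx":1.8,"dy":-130,"dz":0,"ax":0,"ay":0,"az":0,"jaw":0.15},{"dx":2.3,"dy":-164,"dz":0,"ax":0,"ay":0,"az":0,"jaw":0.15},{"dx":2.8,"dy":-198,"dz":0,"ax":0,"ay":0,"az":0,"jaw":0.15},{"dx":3.3,"dy":-232,"dz":0,"ax":0,"ay":0,"az":0,"jaw":0.15}]'|grep tcp_pos
python3 -m crank '[{"dx":0.4,"dy":-34,"dz":0,"ax":0,"ay":0,"az":0,"jaw":0.15},{"dx":0.8,"dy":-68,"dz":0,"ax":0,"ay":0,"az":0,"jaw":0.15},{"dx":1.2,"dy":-102,"dz":0,"ax":0,"ay":0,"az":0,"jaw":0.15},{"dx":1.6,"dy":-136,"dz":0,"ax":0,"ay":0,"az":0,"jaw":0.15},{"dx":2,"dy":-170,"dz":0,"ax":0,"ay":0,"az":0,"jaw":0.15},{"dx":2.5,"dy":-204,"dz":0,"ax":0,"ay":0,"az":0,"jaw":0.15},{"dx":2.9,"dy":-238,"dz":0,"ax":0,"ay":0,"az":0,"jaw":0.15},{"dx":3.3,"dy":-272,"dz":0,"ax":0,"ay":0,"az":0,"jaw":0.15}]'|grep tcp_pos
python3 -m crank '[{"dx":0.4,"dy":-34,"dz":0,"ax":0,"ay":0,"az":0,"jaw":0.15},{"dx":0.8,"dy":-68,"dz":0,"ax":0,"ay":0,"az":0,"jaw":0.15},{"dx":1.2,"dy":-102,"dz":0,"ax":0,"ay":0,"az":0,"jaw":0.15},{"dx":1.6,"dy":-134,"dz":0,"ax":0,"ay":0,"az":0,"jaw":0.15},{"dx":2,"dy":-160,"dz":0,"ax":0,"ay":0,"az":0,"jaw":0.15},{"dx":2.4,"dy":-180,"dz":0,"ax":0,"ay":0,"az":0,"jaw":0.15},{"dx":2.4,"dy":-193,"dz":0,"ax":0,"ay":0,"az":0,"jaw":0.15},{"dx":2.4,"dy":-199,"dz":0,"ax":0,"ay":0,"az":0,"jaw":0.15}]'|grep tcp_pos
python3 -m crank '[{"dx":0,"dy":0,"dz":0,"ax":0,"ay":0,"az":0,"jaw":0.15},{"dx":0,"dy":0,"dz":0,"ax":0,"ay":0,"az":0,"jaw":0.15},{"dx":0,"dy":0,"dz":0,"ax":0,"ay":0,"az":0,"jaw":0.15},{"dx":0,"dy":0,"dz":0,"ax":0,"ay":0,"az":0,"jaw":0.15},{"dx":0,"dy":0,"dz":0,"ax":0,"ay":0,"az":0,"jaw":0.15}]'|grep tcp_pos
python3 -c "
from h import *
plan(.4998,-.3263,.0839,4)"
```

```text
tcp_pos: [0.4707, 0.1416, 0.2352]
tcp_pos: [0.4864, -0.1293, 0.2352]
tcp_pos: [0.4985, -0.3278, 0.2352]
tcp_pos: [0.5002, -0.3253, 0.2383]
t 42.38 tcp [ 0.5002 -0.3253  0.2383] q [-0.69  0.24  0.29  1.63  0.   -2.33] w 0.0292 F [ 0.2 -0.6 -1.3]
  d [  0.5  -0.9 154.4] a [-0.01  0.02  0.13]
```

```bash
python3 -m crank '[{"dx":0.5,"dy":-0.9,"dz":10,"ax":0,"ay":0,"az":0,"jaw":0.15},{"dx":0.5,"dy":-0.9,"dz":35,"ax":0,"ay":0,"az":0,"jaw":0.15},{"dx":0.5,"dy":-0.9,"dz":62,"ax":0,"ay":0,"az":0,"jaw":0.15},{"dx":0.5,"dy":-0.9,"dz":88,"ax":0,"ay":0,"az":0,"jaw":0.15},{"dx":0.5,"dy":-0.9,"dz":112,"ax":0,"ay":0,"az":0,"jaw":0.15},{"dx":0.5,"dy":-0.9,"dz":130,"ax":0,"ay":0,"az":0,"jaw":0.15},{"dx":0.5,"dy":-0.9,"dz":140,"ax":0,"ay":0,"az":0,"jaw":0.15},{"dx":0.5,"dy":-0.9,"dz":144,"ax":0,"ay":0,"az":0,"jaw":0.15}]'|grep tcp_pos
python3 -m crank '[{"dx":0,"dy":0,"dz":0,"ax":0,"ay":0,"az":0,"jaw":0.15},{"dx":0,"dy":0,"dz":0,"ax":0,"ay":0,"az":0,"jaw":0.15},{"dx":0,"dy":0,"dz":0,"ax":0,"ay":0,"az":0,"jaw":0.15},{"dx":0,"dy":0,"dz":0,"ax":0,"ay":0,"az":0,"jaw":0.15},{"dx":0,"dy":0,"dz":0,"ax":0,"ay":0,"az":0,"jaw":0.15},{"dx":0,"dy":0,"dz":0,"ax":0,"ay":0,"az":0,"jaw":0.15}]'|grep tcp_pos
python3 -c "
from h import *
plan(.4998,-.3263,.0839,4)"
```

```text
tcp_pos: [0.498, -0.3258, 0.0907]
tcp_pos: [0.5, -0.3278, 0.0949]
t 43.55 tcp [ 0.5    -0.3278  0.0949] q [-0.69  0.25  0.03  1.34 -0.   -2.33] w 0.0290 F [ 0.6 -0.3 -1.6]
  d [ 0.1  1.5 11. ] a [-0.07  0.07  0.04]
```

```bash
python3 -m crank '[{"dx":0,"dy":1.2,"dz":2.5,"ax":0,"ay":0,"az":0,"jaw":0.15},{"dx":0,"dy":1.2,"dz":5,"ax":0,"ay":0,"az":0,"jaw":0.15},{"dx":0,"dy":1.2,"dz":7,"ax":0,"ay":0,"az":0,"jaw":0.15},{"dx":0,"dy":1.2,"dz":8.5,"ax":0,"ay":0,"az":0,"jaw":0.15},{"dx":0,"dy":1.2,"dz":9.5,"ax":0,"ay":0,"az":0,"jaw":0.15},{"dx":0,"dy":1.2,"dz":10.3,"ax":0,"ay":0,"az":0,"jaw":0.15},{"dx":0,"dy":1.2,"dz":10.3,"ax":0,"ay":0,"az":0,"jaw":0.15},{"dx":0,"dy":1.2,"dz":10.3,"ax":0,"ay":0,"az":0,"jaw":0.15}]'
```

```text
clock: 44.22
tcp_pos: [0.4993, -0.326, 0.0839]
tcp_rot: [-0.035, 0.999, 0.0, -0.0]
contact_force: [-2.1, 0.5, 1.9]
gripper_width: 0.0292
```

```bash
python3 -m crank '[{"dx":0,"dy":0,"dz":0.4,"ax":0,"ay":0,"az":0,"jaw":0.15},{"dx":0,"dy":0,"dz":0.8,"ax":0,"ay":0,"az":0,"jaw":0.15},{"dx":0,"dy":0,"dz":0.8,"ax":0,"ay":0,"az":0,"jaw":0.15},{"dx":0,"dy":0,"dz":0.8,"ax":0,"ay":0,"az":0,"jaw":0.15}]'
```

```text
clock: 44.55
tcp_pos: [0.4993, -0.3261, 0.0838]
tcp_rot: [-0.035, 0.999, -0.0, 0.0]
contact_force: [-1.8, 1.6, 4.5]
gripper_width: 0.0295
```

```bash
python3 -m crank '[{"dx":0,"dy":0,"dz":0,"ax":0,"ay":0,"az":0,"jaw":0.4},{"dx":0,"dy":0,"dz":0,"ax":0,"ay":0,"az":0,"jaw":0.45},{"dx":0,"dy":0,"dz":0,"ax":0,"ay":0,"az":0,"jaw":0.8},{"dx":0,"dy":0,"dz":0,"ax":0,"ay":0,"az":0,"jaw":1},{"dx":0,"dy":0,"dz":0,"ax":0,"ay":0,"az":0,"jaw":1},{"dx":0,"dy":0,"dz":0,"ax":0,"ay":0,"az":0,"jaw":1},{"dx":0,"dy":0,"dz":-15,"ax":0,"ay":0,"az":0,"jaw":1},{"dx":0,"dy":0,"dz":-45,"ax":0,"ay":0,"az":0,"jaw":1}]' >/dev/null
python3 -m crank '[{"dx":0,"dy":0,"dz":-35,"ax":0,"ay":0,"az":0,"jaw":1},{"dx":0,"dy":0,"dz":-75,"ax":0,"ay":0,"az":0,"jaw":1},{"dx":0,"dy":0,"dz":-100,"ax":0,"ay":0,"az":0,"jaw":1},{"dx":0,"dy":0,"dz":-100,"ax":0,"ay":0,"az":0,"jaw":1}]'
python3 - <<'E'
from h import *
from scipy.optimize import least_squares
plan(.4598,.295,.226,6.8)
s=arm.capture('scene');save(s,'s10.png');c=cloud(s)
q=c[(np.hypot(c[:,0]-.5,c[:,1]+.326)<.028)&(c[:,2]>.055)&(c[:,2]<.1)]
f=least_squares(lambda a:np.hypot(q[:,0]-a[0],q[:,1]-a[1])-.015,[.5,-.326],loss="soft_l1",f_scale=.002); print(len(q),f.x.round(4))
cv2.imwrite('pics/c10.png',cv2.resize(s['pixels'][60:260,80:320,::-1],(720,600)))
E
```

```text
clock: 45.55
tcp_pos: [0.502, -0.3283, 0.2361]
tcp_rot: [-0.035, 0.999, -0.005, 0.005]
contact_force: [0.8, -0.0, -0.0]
gripper_width: 0.0856
t 45.55 tcp [ 0.502  -0.3283  0.2361] q [-0.69  0.23  0.28  1.61  0.   -2.33] w 0.0856 F [ 0.8 -0.  -0. ]
  d [ -1.8 624.7   4.2] a [-0.55  0.56 -2.75]
326 [ 0.4998 -0.3256]
```

View pics/c10.png

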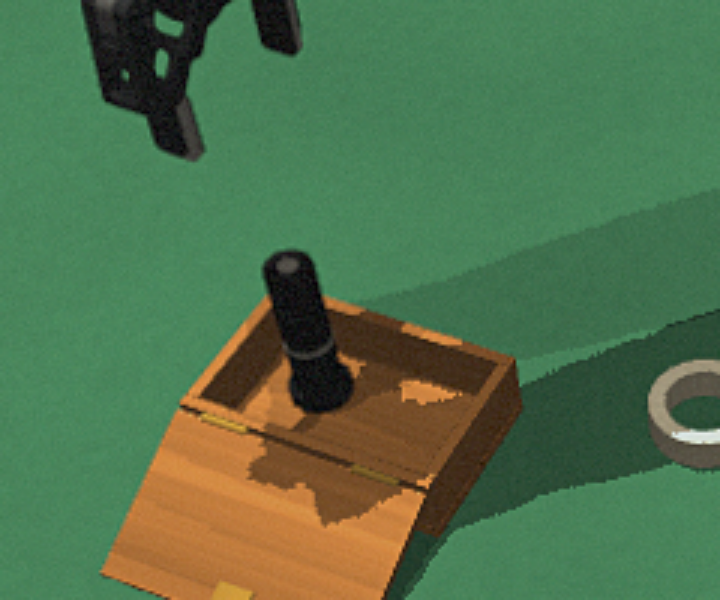

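The spigot stands upright within 1 mm of its start. Now the knuckle.

```bash
python3 -m crank '[{"dx":0,"dy":25,"dz":2,"ax":0,"ay":0,"az":0,"jaw":1},{"dx":0,"dy":65,"dz":3,"ax":0,"ay":0,"az":0,"jaw":1},{"dx":0,"dy":105,"dz":3,"ax":0,"ay":0,"az":0,"jaw":1},{"dx":-0.4,"dy":145,"dz":3,"ax":0,"ay":0,"az":0,"jaw":1},{"dx":-0.6,"dy":185,"dz":3,"ax":0,"ay":0,"az":0,"jaw":1},{"dx":-0.8,"dy":225,"dz":3,"ax":0,"ay":0,"az":0,"jaw":1},{"dx":-1,"dy":265,"dz":3,"ax":0,"ay":0,"az":0,"jaw":1},{"dx":-1,"dy":305,"dz":3,"ax":0,"ay":0,"az":0,"jaw":1}]'|grep tcp_pos
python3 -m crank '[{"dx":0,"dy":40,"dz":0,"ax":0,"ay":0,"az":-1,"jaw":1},{"dx":0,"dy":80,"dz":0,"ax":0,"ay":0,"az":-2.7,"jaw":1},{"dx":0,"dy":120,"dz":0,"ax":0,"ay":0,"az":-2.7,"jaw":1},{"dx":0,"dy":160,"dz":0,"ax":0,"ay":0,"az":-2.7,"jaw":1},{"dx":0,"dy":200,"dz":0,"ax":0,"ay":0,"az":-2.7,"jaw":1},{"dx":0,"dy":240,"dz":0,"ax":0,"ay":0,"az":-2.7,"jaw":1},{"dx":0,"dy":275,"dz":0,"ax":0,"ay":0,"az":-2.7,"jaw":1},{"dx":0,"dy":300,"dz":0,"ax":0,"ay":0,"az":-2.7,"jaw":1}]'|grep tcp_pos
python3 -m crank '[{"dx":0,"dy":17,"dz":0,"ax":0,"ay":0,"az":0,"jaw":1},{"dx":0,"dy":17,"dz":0,"ax":0,"ay":0,"az":0,"jaw":1},{"dx":0,"dy":17,"dz":0,"ax":0,"ay":0,"az":0,"jaw":1},{"dx":0,"dy":17,"dz":0,"ax":0,"ay":0,"az":0,"jaw":1},{"dx":0,"dy":17,"dz":0,"ax":0,"ay":0,"az":0,"jaw":1},{"dx":0,"dy":17,"dz":0,"ax":0,"ay":0,"az":0,"jaw":1}]'|grep tcp_pos
python3 -c "
from h import *
plan(.4598,.295,.0812,6.8)"
```

```text
tcp_pos: [0.4777, -0.0199, 0.223]
tcp_pos: [0.4563, 0.2802, 0.2227]
tcp_pos: [0.456, 0.2932, 0.2245]
t 47.43 tcp [0.456  0.2932 0.2245] q [ 0.45  0.09  0.1   1.58 -0.   -1.24] w 0.0854 F [ 1.  -0.2 -0.3]
  d [ -4.    1.4 143.3] a [-0.02 -0.02 -0.16]
```

```bash
python3 -m crank '[{"dx":-4,"dy":1.2,"dz":12,"ax":0,"ay":0,"az":0,"jaw":1},{"dx":-4,"dy":1.2,"dz":40,"ax":0,"ay":0,"az":0,"jaw":1},{"dx":-4,"dy":1.2,"dz":70,"ax":0,"ay":0,"az":0,"jaw":1},{"dx":-4,"dy":1.2,"dz":96,"ax":0,"ay":0,"az":0,"jaw":1},{"dx":-4,"dy":1.2,"dz":118,"ax":0,"ay":0,"az":0,"jaw":1},{"dx":-4,"dy":1.2,"dz":132,"ax":0,"ay":0,"az":0,"jaw":1},{"dx":-4,"dy":1.2,"dz":140,"ax":0,"ay":0,"az":0,"jaw":1},{"dx":-4,"dy":1.2,"dz":143,"ax":0,"ay":0,"az":0,"jaw":1}]' >/dev/null
python3 -m crank '[{"dx":0,"dy":0,"dz":0,"ax":0,"ay":0,"az":0,"jaw":0.8},{"dx":0,"dy":0,"dz":0,"ax":0,"ay":0,"az":0,"jaw":0.6},{"dx":0,"dy":0,"dz":0,"ax":0,"ay":0,"az":0,"jaw":0.6},{"dx":0,"dy":0,"dz":0,"ax":0,"ay":0,"az":0,"jaw":0.6},{"dx":0,"dy":0,"dz":0,"ax":0,"ay":0,"az":0,"jaw":0.6},{"dx":0,"dy":0,"dz":0,"ax":0,"ay":0,"az":0,"jaw":0.6}]'|grep tcp_pos
python3 -c "
from h import *
plan(.4598,.295,.0812,6.8)"
```

```text
tcp_pos: [0.4601, 0.2963, 0.0826]
t 48.60 tcp [0.4601 0.2963 0.0826] q [ 0.45  0.13 -0.14  1.3  -0.   -1.24] w 0.0511 F [-1.  -0.8  0.1]
  d [ 0.5 -1.2  1.4] a [ 0.03  0.08 -0.05]
```

```bash
python3 -m crank '[{"dx":0.3,"dy":-1,"dz":1,"ax":0,"ay":0,"az":0,"jaw":0.5},{"dx":0.3,"dy":-1,"dz":1,"ax":0,"ay":0,"az":0,"jaw":0.44},{"dx":0.3,"dy":-1,"dz":1,"ax":0,"ay":0,"az":0,"jaw":0.4},{"dx":0.3,"dy":-1,"dz":1,"ax":0,"ay":0,"az":0,"jaw":0.2},{"dx":0.3,"dy":-1,"dz":1,"ax":0,"ay":0,"az":0,"jaw":0.2},{"dx":0.3,"dy":-1,"dz":1,"ax":0,"ay":0,"az":0,"jaw":0.2},{"dx":0.3,"dy":-1,"dz":1,"ax":0,"ay":0,"az":0,"jaw":0.2},{"dx":0.3,"dy":-1,"dz":1,"ax":0,"ay":0,"az":0,"jaw":0.2}]' 40
python3 -m crank '[{"dx":0,"dy":0,"dz":-5,"ax":0,"ay":0,"az":0,"jaw":0.2},{"dx":0,"dy":0,"dz":-20,"ax":0,"ay":0,"az":0,"jaw":0.2},{"dx":0,"dy":0,"dz":-43,"ax":0,"ay":0,"az":0,"jaw":0.2},{"dx":0,"dy":0,"dz":-68,"ax":0,"ay":0,"az":0,"jaw":0.2},{"dx":0,"dy":0,"dz":-94,"ax":0,"ay":0,"az":0,"jaw":0.2},{"dx":0,"dy":0,"dz":-118,"ax":0,"ay":0,"az":0,"jaw":0.2},{"dx":0,"dy":0,"dz":-137,"ax":0,"ay":0,"az":0,"jaw":0.2},{"dx":0,"dy":0,"dz":-146,"ax":0,"ay":0,"az":0,"jaw":0.2}]'
python3 -c "
from h import *
plan(.495,-.2566,.226,6.8)"
```

```text
clock: 49.27
tcp_pos: [0.4597, 0.295, 0.0808]
tcp_rot: [-0.059, 0.998, -0.0, 0.0]
contact_force: [1.9, -0.1, -0.5]
gripper_width: 0.0336
clock: 49.93
tcp_pos: [0.4599, 0.2954, 0.2297]
tcp_rot: [-0.059, 0.998, 0.001, 0.001]
contact_force: [0.7, 0.1, -2.3]
gripper_width: 0.0334
t 49.93 tcp [0.4599 0.2954 0.2297] q [ 0.45  0.1   0.12  1.59  0.   -1.24] w 0.0334 F [ 0.7  0.1 -2.3]
  d [  30.  -552.3    2.9] a [ 0.08  0.16 -0.05]
```

```bash
python3 -m crank '[{"dx":0.5,"dy":-10,"dz":0,"ax":0,"ay":0,"az":0,"jaw":0.2},{"dx":1.5,"dy":-30,"dz":0,"ax":0,"ay":0,"az":0,"jaw":0.2},{"dx":3,"dy":-60,"dz":0,"ax":0,"ay":0,"az":0,"jaw":0.2},{"dx":5,"dy":-90,"dz":0,"ax":0,"ay":0,"az":0,"jaw":0.2},{"dx":6.5,"dy":-120,"dz":0,"ax":0,"ay":0,"az":0,"jaw":0.2},{"dx":8,"dy":-150,"dz":0,"ax":0,"ay":0,"az":0,"jaw":0.2},{"dx":10,"dy":-180,"dz":0,"ax":0,"ay":0,"az":0,"jaw":0.2},{"dx":11.5,"dy":-210,"dz":0,"ax":0,"ay":0,"az":0,"jaw":0.2}]'|grep tcp_pos
python3 -m crank '[{"dx":1.7,"dy":-30,"dz":0,"ax":0,"ay":0,"az":0,"jaw":0.2},{"dx":3,"dy":-60,"dz":0,"ax":0,"ay":0,"az":0,"jaw":0.2},{"dx":5,"dy":-90,"dz":0,"ax":0,"ay":0,"az":0,"jaw":0.2},{"dx":6.5,"dy":-120,"dz":0,"ax":0,"ay":0,"az":0,"jaw":0.2},{"dx":8,"dy":-150,"dz":0,"ax":0,"ay":0,"az":0,"jaw":0.2},{"dx":10,"dy":-180,"dz":0,"ax":0,"ay":0,"az":0,"jaw":0.2},{"dx":11.5,"dy":-210,"dz":0,"ax":0,"ay":0,"az":0,"jaw":0.2},{"dx":13,"dy":-240,"dz":0,"ax":0,"ay":0,"az":0,"jaw":0.2}]'|grep tcp_pos
python3 -m crank '[{"dx":1.7,"dy":-30,"dz":0,"ax":0,"ay":0,"az":0,"jaw":0.2},{"dx":3,"dy":-55,"dz":0,"ax":0,"ay":0,"az":0,"jaw":0.2},{"dx":4,"dy":-75,"dz":0,"ax":0,"ay":0,"az":0,"jaw":0.2},{"dx":5,"dy":-90,"dz":0,"ax":0,"ay":0,"az":0,"jaw":0.2},{"dx":5,"dy":-100,"dz":0,"ax":0,"ay":0,"az":0,"jaw":0.2},{"dx":5,"dy":-102,"dz":0,"ax":0,"ay":0,"az":0,"jaw":0.2},{"dx":5,"dy":-102,"dz":0,"ax":0,"ay":0,"az":0,"jaw":0.2},{"dx":5,"dy":-102,"dz":0,"ax":0,"ay":0,"az":0,"jaw":0.2}]'|grep tcp_pos
python3 -m crank '[{"dx":0,"dy":0,"dz":0,"ax":0,"ay":0,"az":0,"jaw":0.2},{"dx":0,"dy":0,"dz":0,"ax":0,"ay":0,"az":0,"jaw":0.2},{"dx":0,"dy":0,"dz":0,"ax":0,"ay":0,"az":0,"jaw":0.2},{"dx":0,"dy":0,"dz":0,"ax":0,"ay":0,"az":0,"jaw":0.2}]'|grep tcp_pos
python3 -c "
from h import *
plan(.495,-.2566,.0848,6.8)"
```

```text
tcp_pos: [0.4709, 0.0831, 0.2242]
tcp_pos: [0.4861, -0.1562, 0.2242]
tcp_pos: [0.4948, -0.2557, 0.2265]
tcp_pos: [0.4951, -0.2561, 0.227]
t 52.27 tcp [ 0.4951 -0.2561  0.227 ] q [-0.6   0.13  0.15  1.59  0.   -2.29] w 0.0338 F [ 0.3 -0.9 -3. ]
  d [  0.2  -0.5 142.2] a [-0.01  0.02 -0.  ]
```

```bash
python3 -m crank '[{"dx":0.2,"dy":-0.5,"dz":10,"ax":0,"ay":0,"az":0,"jaw":0.2},{"dx":0.2,"dy":-0.5,"dz":33,"ax":0,"ay":0,"az":0,"jaw":0.2},{"dx":0.2,"dy":-0.5,"dz":58,"ax":0,"ay":0,"az":0,"jaw":0.2},{"dx":0.2,"dy":-0.5,"dz":82,"ax":0,"ay":0,"az":0,"jaw":0.2},{"dx":0.2,"dy":-0.5,"dz":104,"ax":0,"ay":0,"az":0,"jaw":0.2},{"dx":0.2,"dy":-0.5,"dz":120,"ax":0,"ay":0,"az":0,"jaw":0.2},{"dx":0.2,"dy":-0.5,"dz":129,"ax":0,"ay":0,"az":0,"jaw":0.2},{"dx":0.2,"dy":-0.5,"dz":132,"ax":0,"ay":0,"az":0,"jaw":0.2}]'|grep tcp_pos
python3 -m crank '[{"dx":0,"dy":0,"dz":0,"ax":0,"ay":0,"az":0,"jaw":0.2},{"dx":0,"dy":0,"dz":0,"ax":0,"ay":0,"az":0,"jaw":0.2},{"dx":0,"dy":0,"dz":0,"ax":0,"ay":0,"az":0,"jaw":0.2},{"dx":0,"dy":0,"dz":0,"ax":0,"ay":0,"az":0,"jaw":0.2},{"dx":0,"dy":0,"dz":0,"ax":0,"ay":0,"az":0,"jaw":0.2},{"dx":0,"dy":0,"dz":0,"ax":0,"ay":0,"az":0,"jaw":0.2}]'|grep tcp_pos
python3 -c "
from h import *
plan(.495,-.2566,.0848,6.8)"
```

```text
tcp_pos: [0.4932, -0.2561, 0.0918]
tcp_pos: [0.4953, -0.2575, 0.0956]
t 53.43 tcp [ 0.4953 -0.2575  0.0956] q [-0.6   0.15 -0.09  1.33  0.   -2.29] w 0.0337 F [ 0.4 -0.2 -2.8]
  d [ 0.2  1.  10.8] a [-0.06  0.07 -0.05]
```

```bash
python3 -m crank '[{"dx":0,"dy":0.8,"dz":2.5,"ax":0,"ay":0,"az":0,"jaw":0.2},{"dx":0,"dy":0.8,"dz":5,"ax":0,"ay":0,"az":0,"jaw":0.2},{"dx":0,"dy":0.8,"dz":7,"ax":0,"ay":0,"az":0,"jaw":0.2},{"dx":0,"dy":0.8,"dz":8.5,"ax":0,"ay":0,"az":0,"jaw":0.2},{"dx":0,"dy":0.8,"dz":9.5,"ax":0,"ay":0,"az":0,"jaw":0.2},{"dx":0,"dy":0.8,"dz":10.3,"ax":0,"ay":0,"az":0,"jaw":0.2},{"dx":0,"dy":0.8,"dz":10.3,"ax":0,"ay":0,"az":0,"jaw":0.2},{"dx":0,"dy":0.8,"dz":10.3,"ax":0,"ay":0,"az":0,"jaw":0.2}]'
python3 -m crank '[{"dx":0,"dy":0,"dz":0.4,"ax":0,"ay":0,"az":0,"jaw":0.2},{"dx":0,"dy":0,"dz":0.7,"ax":0,"ay":0,"az":0,"jaw":0.2},{"dx":0,"dy":0,"dz":0.7,"ax":0,"ay":0,"az":0,"jaw":0.2}]'
```

```text
clock: 54.1
tcp_pos: [0.4945, -0.2563, 0.0848]
tcp_rot: [-0.059, 0.998, 0.0, -0.0]
contact_force: [-2.3, 2.1, 0.4]
gripper_width: 0.0335
clock: 54.35
tcp_pos: [0.4946, -0.2563, 0.0848]
tcp_rot: [-0.059, 0.998, -0.0, -0.0]
contact_force: [-2.9, 2.6, 4.7]
gripper_width: 0.0334
```

```bash
python3 -m crank '[{"dx":0,"dy":0,"dz":0,"ax":0,"ay":0,"az":0,"jaw":0.45},{"dx":0,"dy":0,"dz":0,"ax":0,"ay":0,"az":0,"jaw":0.5},{"dx":0,"dy":0,"dz":0,"ax":0,"ay":0,"az":0,"jaw":0.8},{"dx":0,"dy":0,"dz":0,"ax":0,"ay":0,"az":0,"jaw":1},{"dx":0,"dy":0,"dz":0,"ax":0,"ay":0,"az":0,"jaw":1},{"dx":0,"dy":0,"dz":0,"ax":0,"ay":0,"az":0,"jaw":1},{"dx":0,"dy":0,"dz":-15,"ax":0,"ay":0,"az":0,"jaw":1},{"dx":0,"dy":0,"dz":-45,"ax":0,"ay":0,"az":0,"jaw":1}]' >/dev/null
python3 -m crank '[{"dx":0,"dy":0,"dz":-35,"ax":0,"ay":0,"az":0,"jaw":1},{"dx":0,"dy":0,"dz":-75,"ax":0,"ay":0,"az":0,"jaw":1},{"dx":0,"dy":0,"dz":-110,"ax":0,"ay":0,"az":0,"jaw":1},{"dx":0,"dy":0,"dz":-125,"ax":0,"ay":0,"az":0,"jaw":1},{"dx":0,"dy":0,"dz":-125,"ax":0,"ay":0,"az":0,"jaw":1},{"dx":0,"dy":0,"dz":-125,"ax":0,"ay":0,"az":0,"jaw":1},{"dx":0,"dy":0,"dz":-125,"ax":0,"ay":0,"az":0,"jaw":1},{"dx":0,"dy":0,"dz":-125,"ax":0,"ay":0,"az":0,"jaw":1}]'
python3 - <<'E'
from h import *
from scipy.optimize import least_squares
s=arm.capture('scene');save(s,'s11.png');c=cloud(s)
for nm,x,y,r in (("spigot",.5,-.326,.015),):
    q=c[(np.hypot(c[:,0]-x,c[:,1]-y)<.028)&(c[:,2]>.055)&(c[:,2]<.1)]
    f=least_squares(lambda a:np.hypot(q[:,0]-a[0],q[:,1]-a[1])-r,[x,y],loss="soft_l1",f_scale=.002); print(nm,f.x.round(4))
q=c[(np.hypot(c[:,0]-.495,c[:,1]+.2565)<.03)&(c[:,2]>.1)&(c[:,2]<.125)]
print("knuckle top",len(q),q.mean(0).round(4),cv2.minAreaRect((q[:,:2]*1000).astype(np.float32)))
for t in ("knuckle","gain_knob","tape_roll","fuse_holder","plate"):
    print(t,[(round(d["p"],2),towc(s,d["centre"])[0].round(4)) for d in arm.spot_point(s,t)[:1]])
cv2.imwrite('pics/c11.png',cv2.resize(s['pixels'][120:360,100:420,::-1],(800,600)))
E
```

```text
clock: 55.68
tcp_pos: [0.4939, -0.2559, 0.2513]
tcp_rot: [-0.059, 0.998, 0.001, -0.002]
contact_force: [0.1, 0.2, 0.3]
gripper_width: 0.0855
spigot [ 0.4998 -0.3255]
knuckle top 345 [ 0.4977 -0.2546  0.1086] ((496.16033935546875, -255.28961181640625), (35.49098587036133, 33.33266067504883), 6.489713191986084)
knuckle [(0.85, array([ 0.4934, -0.2575,  0.0058]))]
gain_knob [(0.56, array([ 0.424 ,  0.0583, -0.0037]))]
tape_roll [(0.72, array([ 0.5013, -0.3284,  0.0057]))]
fuse_holder []
plate [(0.69, array([ 0.5897,  0.0079, -0.0015]))]
```

View pics/c11.png

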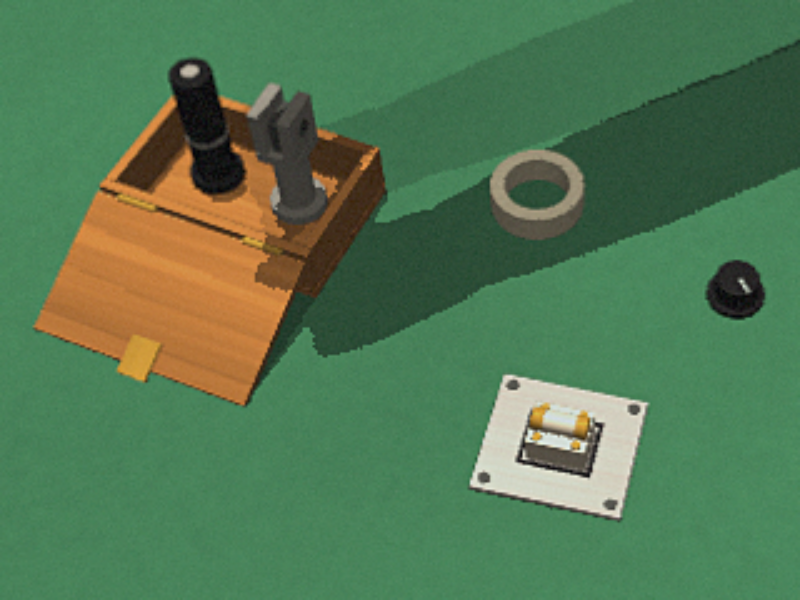

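The picture shows the spigot at (215,170) and the knuckle at (298,200) upright in the box, and the fuse holder inside the outline at (558,440). The tape and knob are where they were. The network's tape hit fell on the spigot and is false: the roll in the picture is at its original pixel position. I'll hand in.

```bash
python3 -c "
from h import *
print(arm.sign_off())"
```

```text
the job is handed in; nothing more can be done
None
```

I stood the knuckle and spigot on the mat, set the fuse holder down gently in the outline on the plate, put both back in the box on their own spots, and handed in at about 56 s. The sign-off reports no verdict.

What the last checks showed:
- **Spigot and knuckle:** both are upright and released, and each measured within about 1 mm of its start in the same camera view. The gripper was clear above them.
- **Fuse holder:** it lies flat inside the outline. Its measured centre was about 2.5 mm from the outline's centre and about 1.5° off in angle. The limits are 12 mm and 0.25 rad (about 14°).
- **Bystanders:** the gain knob measured within 2 mm of its start. The tape roll looked unmoved in the picture.

Two detector results in the final picture disagreed with it:
- The tape-roll detection landed on the spigot, so I judged the tape roll by eye instead.
- The fuse holder was not found at all, so its figures come from the check made right after it was set down. The final picture still shows it in place.

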